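Level the rocking portion scale and tilt its display up

TASK

The portion scale rocks on the bench because two of its feet, at opposite corners, are screwed up too far. Turn their square knobs clockwise until the scale stands level and firmly on all four feet, and tilt its display up to 40 degrees, leaving the scale where it stands and without knocking over or shoving the things around it.

Things in the scene. Friction and masses are not known exactly. Their poses are not given: they have to be found in the camera images.
- scale_mid (a point): Middle of the top of the loose scale's low grey base (206 x 200 mm plus ears, top 36 mm above the bench, about 3.9 kg). x points from the display side (front, near the robot) to the pan side, y to its left, z up. Feet axes at x, y mm: a (-85, 125), b (85, -125), c (-85, -125), d (85, 125). Pan top is 54 mm above the bench. It slides if shoved and rocks about the line c-d.
- foot_a: Rubber foot (domed, diameter 26 mm, 12 mm high) of the screw foot at the front left corner; origin at the centre of its underside. It moves up and down with knob a, 1.3 mm per radian (coarse quick-set thread), and does not turn.
- foot_b: The same at the rear right corner, moved by knob b.
- foot_c: Rubber foot that cannot be adjusted (domed, diameter 26 mm; gives about 0.4 mm under load) at the front right corner, under a dome bolt; origin at the centre of its underside.
- foot_d: The same kind of foot at the rear left corner, under a dome bolt; origin at the centre of its underside.
- knob_a_grip (a point): Centre of the black square knob over foot a: 30 x 30 mm in plan, 28 mm high, flat sides along this point's x and y, on a thin upright stem. 86 mm above the bench when the foot is right, up to 5 mm more when screwed up; it sinks as it is screwed. No other part of the scale is above 56 mm within 90 mm of it.
- knob_b_grip (a point): The same for the knob of screw foot b.
- knob_a (a joint): Turn of knob a in rad, growing clockwise seen from above (lowers its foot); 0 when the foot is level with the fixed feet, negative when screwed up (starts -2.6 to -1.6). At 0 the knob's sides are parallel to the scale's x and y. Friction 0.15 N m, stays where left; range -5 to 3, no stop at 0.
- knob_b (a joint): The same for knob b.
- display (a joint): Tilt of the white display panel (76 mm deep, 126 mm wide, 8 mm thick) at the front of the scale, rad: 0 flat, growing as its far edge rises so that it faces the robot; limit 1.2; 40 degrees is 0.70. Stiff friction hinge (0.4 N m), stays where it is left.
- display_hinge (a point): Middle of the display's hinge line, at its near edge; the hinge runs along the scale's y axis, 48 mm above the bench. x lies in the panel from hinge to far edge, y along the hinge, z out of the panel's top.
- display_grip (a point): Grip point of the white upright tab (14 mm thick along the panel, 22 mm wide along the hinge, standing 36 mm out of the panel) at the middle of the far edge: 66 mm from the hinge, 32 mm above the panel's underside, 12 mm below the tab's end. Same axes as display_hinge. Take it across its 22 mm width.
- spray_center (a point): Tall white bottle standing loose near knob a, radius 32 mm, 200 mm high; point half-way up. Leave it alone.
- sanitiser_center (a point): Tall white bottle standing loose near knob b, radius 30 mm, 190 mm high; point half-way up. Leave it alone.
- jar_center (a point): Clear jar with a steel lid standing loose at the front of the scale, radius 30 mm, 75 mm high; point half-way up. Leave it alone.
- weight: Loose steel block weight 50 x 50 x 45 mm behind the scale; origin under its centre. Leave it alone.
- insert: Loose low white tray 100 x 150 x 50 mm behind the scale; origin under its centre. Leave it alone.

How it is judged (in metres and radians):
At the end, for the whole second after the job is handed in: All four feet press on the bench with more than 1 N, the scale's base is level within 0.006 rad (a third of a degree), the display stands at 0.60 to 0.80 rad (34 to 46 degrees), and the scale is within 40 mm of where it began (contact force between each of foot_a, foot_b, foot_c, foot_d and table above 1 N and angle between scale_mid's own z axis and vertical below 0.006 rad and value of joint display between 0.6 and 0.8 rad and distance of scale_mid from where it was at the start of the episode below 0.04 m); the robot touches nothing.
It fails at once if a bystander near the scale was shoved more than 40 mm or knocked over (distance of any of spray_center, sanitiser_center, jar_center, weight, insert from where it was at the start of the episode above 0.04 m or angle between any of spray_center, sanitiser_center, jar_center's own z axis and vertical above 0.5 rad).
It fails at once if the scale was picked up or tipped (angle between scale_mid's own z axis and vertical above 0.15 rad).
It also fails if it takes over 72 s, if anything falls off the work surface, if the arm or the gripper's body presses on something with over 40 N, if the wrist force passes 120 N, or if a joint passes its speed limit or range.

ROBOT

A 6-joint arm with a two-finger parallel gripper is mounted at the origin on the work surface. World frame = base frame: x ahead of the robot, y to its left, z up, the work surface at z = 0. Lengths are in m, angles in degrees, forces in N, time in s.
With the tool pointing down it reaches from about 0.3 to 0.75 m from the base axis. Payload 8.5 kg.
Tool frame: the origin (TCP) lies midway between the tips of the shut fingers; the grasp point (between the pads) lies env.tcp_to_grasp behind it (env.tcp_to_grasp is the distance from the TCP to the grasp point, in m); z points along the fingers, y is the direction in which the jaws open and shut (so a half turn about z gives the same grasp; the last joint's range is limited). The gripper opens to 85 mm and grips with 20 to 120 N. Pads are 22 mm wide; open, the fingers measure 114 mm over their backs; the gripper's body (76 mm by 85 mm) begins 54 mm behind the grasp point. The pads swing forward as they close: fully open they stand 13 mm farther back than shut.
Start: joints at [59.971, 21.807, 74.336, -0, 83.858, -12.336], TCP at [0.167, 0.524, 0.195] pointing down, gripper open.
Joint ranges: [-178.18, 178.18], [-50.72, 133.34], [12.68, 142.11], [-81.47, 261.47], [9.98, 163.14], [-165.26, 165.26]. Speed limits (degrees/s): [136.94, 136.94, 180, 180, 180, 180].

INTERFACE

Orientations are given as a 3x3 rotation matrix whose columns are the frame's x, y, z axes.
In Python, from rig import readout, imaging, job, env gives the robot as it stands.
- The arm moves only by the tool move_arm, never from a script. Its argument "motion" is a list of rows, each a list of 3 entries, a list of its own where there are three numbers: the shift along the tool's x, y, z normalised to -1 to 1, where 1 is 0.02 m, then the turn, a rotation vector about the tool's x, y, z normalised to -1 to 1, where 1 is 120 degrees, then the gripper command: -1 is shut, 1 is fully open, values between are in proportion. In form: [[[tx, ty, tz], [rx, ry, rz], claw], ...]. A call has 1 to 12 rows; each row shifts and turns the pose as measured when the row begins, along the tool's axes as they then stand; what a row does not reach is not made up. A row lasts 1/12 s, in which the tool goes at most 41.7 mm and 7.16 degrees, less where a joint would pass 70% of its speed; a pose out of reach is approached as far as the arm can. A call with a number of a shift or a turn outside -1 to 1 is refused whole. A call with a gripper value outside its range is refused whole. The fingers move at their own pace and stop on an object; "squeeze" is the grip in N (left out, the last holds). Time passes only in rows, so rows that do not move let the fingers close. It gives the time, the measured TCP pose, the force and the opening at its end, in the units of the state.
- readout.observe(): the state, without advancing time (a new reading comes with each control period).
- imaging.get_image(name): name is "side" or "top"; returns a dict with "img" (480x640x3 uint8, blue, green, red), "fov_y" (degrees; the focal length in pixels is half the picture's height over the tangent of half this angle, whatever the lens; pixels are square), "cx", "cy" (the principal point, pixels), "k1" (the pictures are not rectified: a ray, as slopes to the right and down, at radius r is drawn at 1 + k1 r^2 times it, then the intrinsics apply), "eye" and "orientation" of the camera in the world. Camera axes: x right, y up, looking along -z (the intrinsics and any distortion apply to the point x, -y, -z); pixel columns grow to the right and rows downward; lengths in m; the calibration is good to about 2 mm. A picture is of the moment at which its call begins. There is no depth.
- job.close_job(): hands the job in, once; it reports no verdict.
The state is a dict: "time_s": time; "q": joint angles; "qvel": joint speeds; "joint_efforts": joint torques, N m; "position": TCP position; "tool_rot": TCP orientation; "ft_force": force on the tool from outside, world axes, zero at the start; "wrist_torque": the same for the moment, N m; "grip_width": finger opening in m.
Only numpy, scipy, OpenCV 4.12 (cv2) and the standard library are available. Lean on these libraries where they do the work, as an engineer would, in place of code of your own. Each camera call takes 0.05 s, during which the arm holds its last target.

## Working session

There is one attempt and no reset: what is moved stays moved. The work goes in short steps, Python scripts to look and compute and a tool call to move; the robot and the scene stay as the last step left them, time stands still between calls to the robot, and variables do not carry over. Pictures are saved under pics/ and viewed, and the job is handed in when it is done.

Besides the shell and the picture viewer there is one more tool, called after ">>>" as a command line: name --argument value ..., lists and objects as JSON in quotes. move_arm: Moves the arm, as the interface text tells. Its arguments: {"type":"object","properties":{"motion":{"type":"array","items":{"type":"array"}},"squeeze":{"type":"number"}},"required":["motion"]}

```bash
mkdir -p pics; ls; python3 - <<'E'
from rig import readout, imaging, job, env
import cv2
s=readout.observe(); print(s); print(env.tcp_to_grasp)
for n in("side","top"):
    d=imaging.get_image(n); cv2.imwrite(f"pics/{n}0.png",d["img"]); print(n,{k:v for k,v in d.items() if k!="img"})
E
```

```text
pics
{'time_s': 0.0, 'q': array([ 5.99714399e+01,  2.18409542e+01,  7.43883165e+01,  6.63061605e-05,
        8.38589502e+01, -1.23350414e+01]), 'qvel': array([-0.00447542,  0.03041823, -0.05192871, -0.02308924, -0.06767461,
        0.00718437]), 'joint_efforts': array([ 1.81976062e-03, -4.48467493e+01, -2.31282502e+01, -4.20305753e-05,
        4.73782449e-03,  3.28789019e-05]), 'position': array([0.1669621 , 0.52365222, 0.1946912 ]), 'tool_rot': array([[-9.52695702e-01,  3.03924833e-01, -7.71532365e-04],
       [ 3.03925633e-01,  9.52694827e-01, -1.33249699e-03],
       [ 3.30055968e-04, -1.50395262e-03, -9.99998815e-01]]), 'ft_force': array([-0.19333084,  0.63839603,  0.10364322]), 'wrist_torque': array([-0.00668748,  0.04257672,  0.00046167]), 'grip_width': 0.08498449651340968}
0.0187
side {'fov_y': 50.5233100987467, 'cx': 325.34991350075734, 'cy': 238.41681269404427, 'k1': 0.04836274483191474, 'eye': array([ 0.43907526, -0.89818088,  0.65164159]), 'orientation': array([[ 0.98757483,  0.0865484 , -0.13116912],
       [-0.15697766,  0.5042794 , -0.84915269],
       [-0.00734692,  0.85919244,  0.51159981]])}
top {'fov_y': 55.092812808887615, 'cx': 318.1924310474936, 'cy': 240.7799515226274, 'k1': -0.09558796013601417, 'eye': array([ 0.49496024, -0.01554418,  1.02133115]), 'orientation': array([[ 0.01018951,  0.99688316, -0.07823126],
       [-0.99969306,  0.00838888, -0.02331106],
       [-0.02258213,  0.07844477,  0.99666266]])}
```

View pics/top0.png

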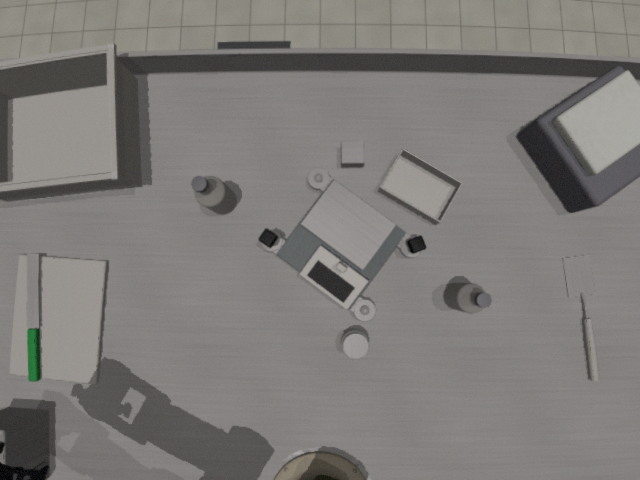

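View pics/side0.png

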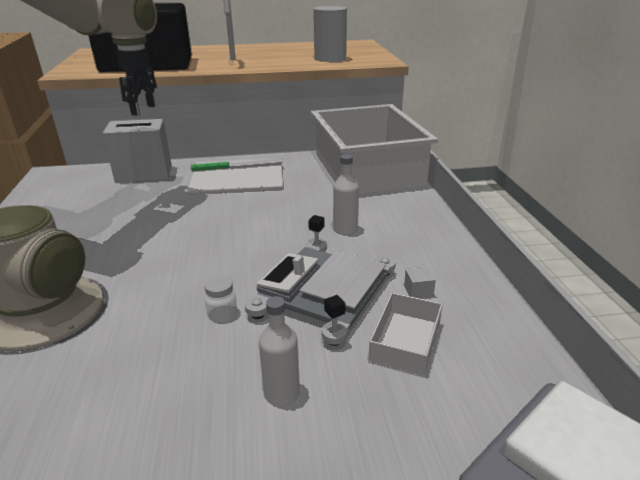

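```bash
cat > h.py <<'E'
import numpy as np, cv2
from rig import readout, imaging, env
def K(d):
    f=d["img"].shape[0]/2/np.tan(np.radians(d["fov_y"])/2)
    return np.array([[f,0,d["cx"]],[0,f,d["cy"]],[0,0,1]]), np.array([d["k1"],0,0,0,0.])
def ray(d,uv):
    k,D=K(d); p=cv2.undistortPoints(np.array(uv,float).reshape(-1,1,2),k,D).reshape(-1,2)
    r=np.c_[p[:,0],-p[:,1],-np.ones(len(p))]@d["orientation"].T
    return r/np.linalg.norm(r,axis=1,keepdims=True)
def onz(d,uv,z):
    r=ray(d,uv); e=d["eye"]; return e+r*((z-e[2])/r[:,2])[:,None]
def tri(d1,u1,d2,u2):
    A=np.zeros((3,3));b=np.zeros(3);R=[]
    for d,u in((d1,u1),(d2,u2)):
        r=ray(d,u)[0];M=np.eye(3)-np.outer(r,r);A+=M;b+=M@d["eye"];R.append((M,d["eye"]))
    p=np.linalg.solve(A,b); return p,[np.linalg.norm(M@(p-e)) for M,e in R]
def proj(d,P):
    k,D=K(d); c=(np.atleast_2d(P)-d["eye"])@d["orientation"]
    q=np.c_[c[:,0],-c[:,1],-c[:,2]]
    return cv2.projectPoints(q,np.zeros(3),np.zeros(3),k,D)[0].reshape(-1,2)
def crop(d,x,y,w,h,s,name):
    cv2.imwrite(name,cv2.resize(d["img"][y:y+h,x:x+w],None,fx=s,fy=s,interpolation=cv2.INTER_CUBIC))
E
python3 - <<'E'
from h import *
t=imaging.get_image("top"); s=imaging.get_image("side")
crop(t,240,160,200,150,4,"pics/tc0.png"); crop(s,240,200,200,150,4,"pics/sc0.png")
for n,d in(("t",t),("s",s)):
    m=(d["img"].max(axis=2)<40).astype(np.uint8)
    c,l,st,ce=cv2.connectedComponentsWithStats(m)
    for i in range(1,c):
        if 30<st[i,4]<3000 : print(n,st[i],ce[i].round(1))
E
```

```text
t [526 142  11  13  33] [530.7 148.7]
t [260 230  17  17 115] [268.2 236.9]
t [407 237  18  16 157] [415.9 243.7]
t [  0 463  49  17 563] [ 22.2 472.5]
t [314 475  24   5  80] [323.7 477.5]
s [309 216  15  16 183] [316.  223.2]
s [266 257  27  25 326] [281.1 270.3]
s [324 296  22  22 345] [334.3 306.4]
```

View pics/tc0.png

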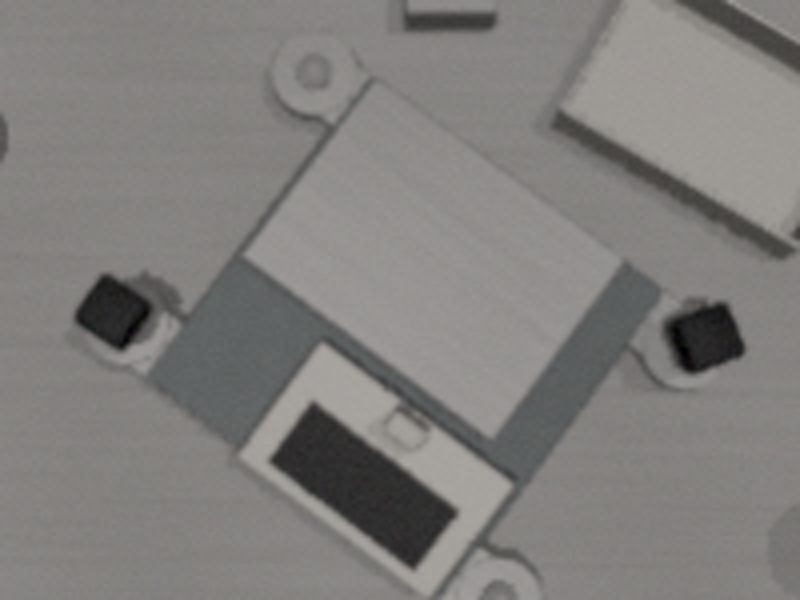

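View pics/sc0.png

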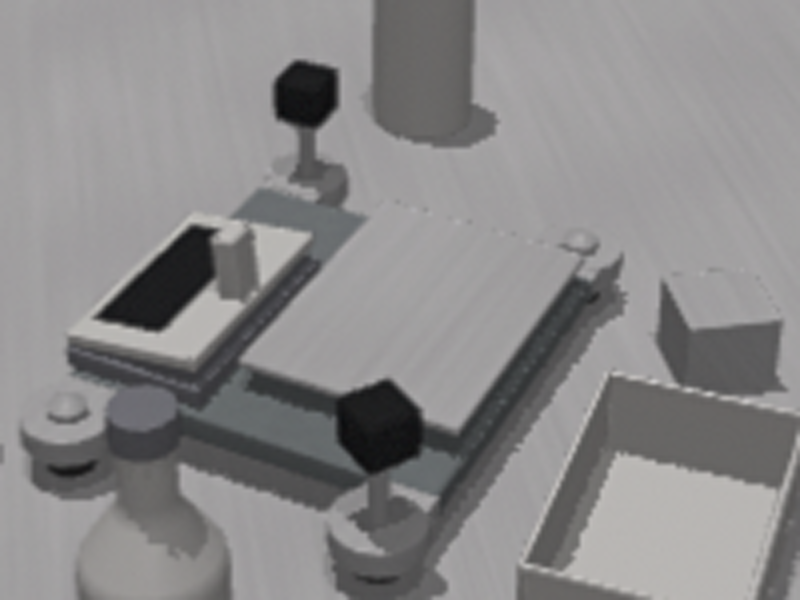

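```bash
python3 - <<'E'
from h import *
t=imaging.get_image("top"); s=imaging.get_image("side")
C=lambda L:[(240+x/4-.375,160+y/4-.375) for x,y in L]
np.set_printoptions(precision=4,suppress=True)
print("base",onz(t,C([(370,80),(150,375),(430,598),(660,290)]),.036)[:,:2])
print("pan",onz(t,C([(372,80),(620,262),(492,438),(245,256)]),.054)[:,:2])
print("disp",onz(t,C([(325,342),(515,485),(428,598),(238,455)]),.056)[:,:2])
print("bolts c,d",onz(t,C([(500,590),(313,72)]),.045)[:,:2])
S=lambda L:[(240+x/4-.375,200+y/4-.375) for x,y in L]
print("d tri",tri(t,C([(313,72)]),s,S([(580,240)])), "c",tri(t,C([(500,590)]),s,S([(68,405)])))
for n,a in(("A",((268.2,236.9),(316,223.2))),("B",((415.9,243.7),(334.3,306.4)))): print(n,tri(t,[a[0]],s,[a[1]]))
# bottles / jar
m=[]
crops=[]
for (u,v) in ((269,238),(416,244)):
    g=cv2.cvtColor(t["img"],cv2.COLOR_BGR2GRAY)[v-16:v+16,u-16:u+16]
    g=cv2.resize(g,None,fx=12,fy=12,interpolation=cv2.INTER_CUBIC)
    crops.append(np.clip(g.astype(float)*2.5,0,255).astype(np.uint8))
cv2.imwrite("pics/kn.png",np.hstack(crops))
crops=[]
for (u,v) in ((316,223),(334,306)):
    g=cv2.cvtColor(s["img"],cv2.COLOR_BGR2GRAY)[v-16:v+16,u-16:u+16]
    g=cv2.resize(g,None,fx=12,fy=12,interpolation=cv2.INTER_CUBIC)
    crops.append(np.clip(g.astype(float)*2.5,0,255).astype(np.uint8))
cv2.imwrite("pics/kns.png",np.hstack(crops))
crop(t,170,160,100,75,6,"pics/bt1.png");crop(t,420,250,100,75,6,"pics/bt2.png")
E
```

```text
base [[ 0.7059 -0.0214]
 [ 0.5444  0.0955]
 [ 0.4271 -0.0555]
 [ 0.5925 -0.1782]]
pan [[ 0.702  -0.0224]
 [ 0.6054 -0.1541]
 [ 0.512  -0.0867]
 [ 0.607   0.0441]]
disp [[ 0.5616  0.0013]
 [ 0.4876 -0.0987]
 [ 0.4284 -0.0537]
 [ 0.5018  0.0463]]
bolts c,d [[ 0.4322 -0.092 ]
 [ 0.7082  0.0094]]
d tri (array([0.7104, 0.0095, 0.0371]), [np.float64(0.0005168892428840616), np.float64(0.0005168892428839258)]) c (array([ 0.4291, -0.0925,  0.0376]), [np.float64(0.0026590163450691535), np.float64(0.002659016345069191)])
A (array([0.5743, 0.1087, 0.0876]), [np.float64(0.0010155269870011062), np.float64(0.0010155269870010652)])
B (array([ 0.5636, -0.1931,  0.0846]), [np.float64(0.0005659494269809403), np.float64(0.0005659494269809728)])
```

View pics/kn.png

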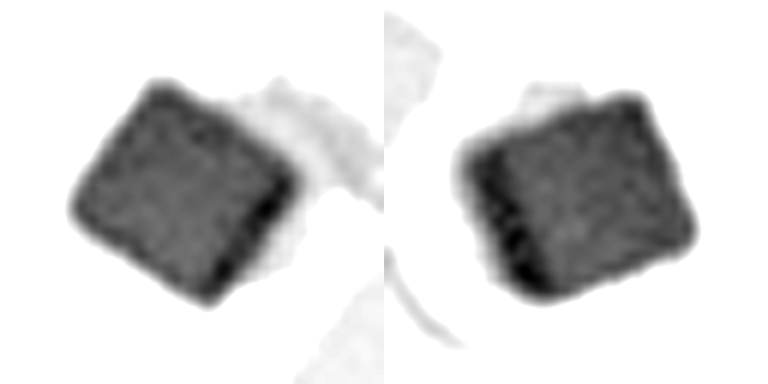

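View pics/kns.png

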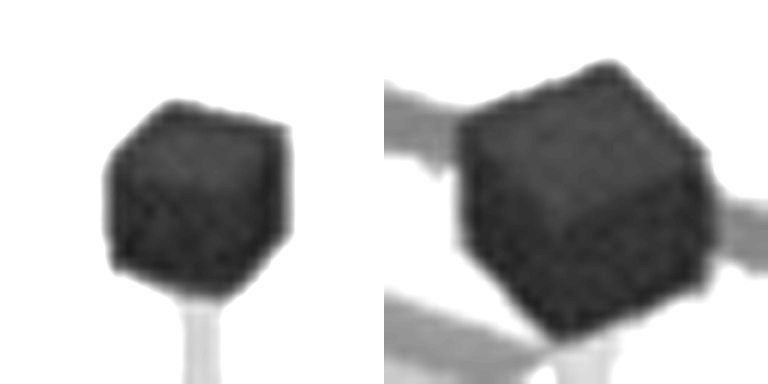

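View pics/bt1.png

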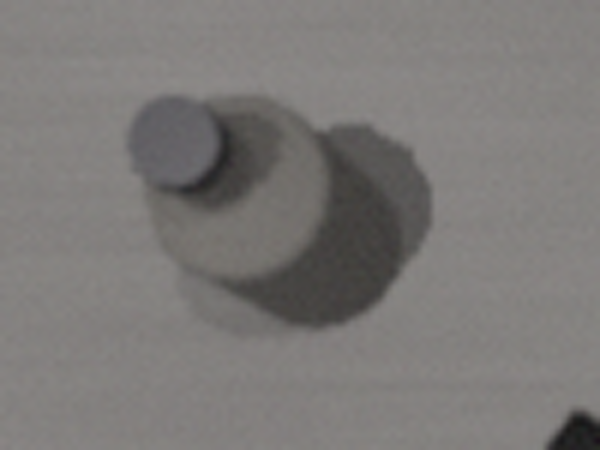

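View pics/bt2.png

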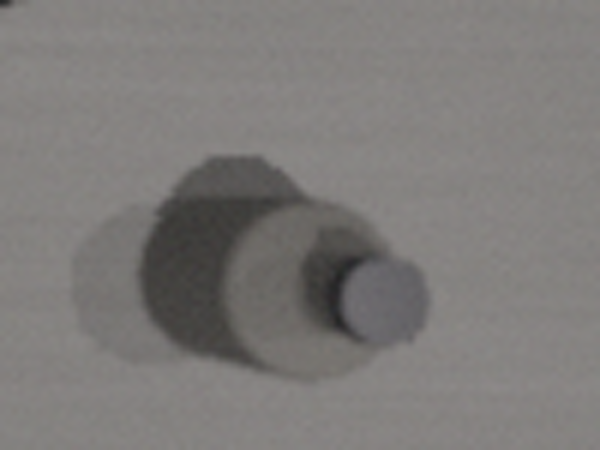

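```bash
cat >> h.py <<'E'
from scipy.spatial.transform import Rotation as Ro
np.set_printoptions(precision=4,suppress=True)
def go(pos,yaw=None,R=None,s=None):
    """total shift (tool axes, units of .02m) and total rotvec (deg) in tool axes; yaw = jaw yaw deg, tool down"""
    s=s or readout.observe(); T=s["tool_rot"]
    if R is None:
        a=np.radians(yaw); y=np.array([np.cos(a),np.sin(a),0]); z=np.array([0,0,-1.]); R=np.c_[np.cross(y,z),y,z]
    d=T.T@(np.array(pos)-s["position"])/.02
    r=Ro.from_matrix(T.T@R).as_rotvec(degrees=True)
    print("shift units",d.round(3),"rot deg",r.round(2),"rot units",(r/120).round(4), "jawyaw",np.degrees(np.arctan2(T[1,1],T[0,1])).round(2),"pos",s["position"].round(4),"q",s["q"].round(1),"t",s["time_s"])
E
python3 - <<'E'
from h import *
t=imaging.get_image("top"); s=imaging.get_image("side")
sp=onz(t,[(199.3,183.7)],.2)[0];sa=onz(t,[(483.7,300)],.19)[0];j=onz(t,[(355,342)],.075)[0]
A=np.array([.5743,.1087]);B=np.array([.5636,-.1931])
print(sp,sa,j,np.linalg.norm(sp[:2]-A),np.linalg.norm(sa[:2]-B))
D=lambda c:[((c[0]+x/12)-16-.46+0,(c[1]+y/12)-16-.46) for x,y in c[2]]
for n,c,z in(("A",(269,238,[(157,80),(72,208),(208,303)]),.102),("B",(416,244,[(635-384,97),(692-384,240),(545-384,298)]),.102)):
    p=onz(t,D(c),z); e=np.diff(p[:,:2],axis=0); print(n,p[:,:2].tolist(),(p[0]+p[2])[:2]/2,np.degrees(np.arctan2(e[:,1],e[:,0])),np.linalg.norm(e,axis=1))
from numpy.linalg import norm
# predicted from scale frame
yaw=np.radians(-36);R=np.array([[np.cos(yaw),-np.sin(yaw)],[np.sin(yaw),np.cos(yaw)]])
cd=onz(t,[(364.6,307.1),(317.9,177.6)],.045)[:,:2]; mid=cd.mean(0)
base=np.array([[ 0.7059,-0.0214],[.5444,.0955],[.4271,-.0555],[.5925,-.1782]]).mean(0)
print(mid,base,mid+R@[-.085,.125],mid+R@[.085,-.125])
go([.574,.109,.26],55.7)
E
```

```text
[0.6626 0.2229 0.2   ] [ 0.4555 -0.2961  0.19  ] [ 0.3632 -0.0705  0.075 ] 0.14433676260501588 0.14934966664414676
A [[0.5916654588544974, 0.11226844238098259], [0.5699626168020289, 0.12619481492984788], [0.5541899165753598, 0.10295642648975452]] [0.5729 0.1076] [ 147.3123 -124.1661] [0.0258 0.0281]
B [[0.5792234778194854, -0.1991180550439771], [0.5553480703112279, -0.20850532783038941], [0.5454628216074012, -0.18382009883254175]] [ 0.5623 -0.1915] [-158.5364  111.8237] [0.0257 0.0266]
[ 0.5703 -0.0413] [ 0.5675 -0.0399] [0.575  0.1098] [ 0.5656 -0.1924]
shift units [-25.686 -13.585  -3.236] rot deg [-0.01  0.   16.61] rot units [-0.0001  0.      0.1384] jawyaw 72.31 pos [0.1671 0.5239 0.1953] q [ 60.   21.8  74.3  -0.   83.9 -12.3] t 0.4
```

>>> move_arm --motion '[[[-1,-0.53,-0.4],[0,0,0],1],[[-1,-0.53,-0.4],[0,0,0],1],[[-1,-0.53,-0.4],[0,0,0],1],[[-1,-0.53,-0.4],[0,0,0],1],[[-1,-0.53,-0.4],[0,0,0],1],[[-1,-0.53,-0.4],[0,0,0],1],[[-1,-0.53,-0.4],[0,0,0],1],[[-1,-0.53,-0.4],[0,0,0],1],[[-1,-0.53,0],[0,0,0],1],[[-1,-0.53,0],[0,0,0],1],[[-1,-0.53,0],[0,0,0],1],[[-1,-0.53,0],[0,0,0],1]]' --squeeze 60

```text
time_s: 1.4
position: [0.3625, 0.3233, 0.2622]
tool_rot: [[-0.955, 0.297, 0.001], [0.297, 0.955, -0.001], [-0.001, -0.0, -1.0]]
ft_force: [-0.5, 0.5, 0.8]
grip_width: 0.0853
```

```bash
python3 -c "
from h import *
go([.5735,.1085,.16],56.5)"
```

```text
shift units [-13.258  -7.123   5.123] rot deg [-0.02  0.05 16.24] rot units [-0.0001  0.0004  0.1353] jawyaw 72.74 pos [0.3625 0.3233 0.2622] q [ 27.8  12.8  76.4  -0.   90.8 -45. ] t 1.4
```

>>> move_arm --motion '[[[-1,-0.53,0],[0,0,0],1],[[-1,-0.53,0],[0,0,0],1],[[-1,-0.53,0],[0,0,0],1],[[-1,-0.53,0],[0,0,0],1],[[-1,-0.53,0],[0,0,0],1],[[-1,-0.53,0],[0,0,0],1],[[-1,-0.53,0],[0,0,0],1],[[-1,-0.53,0],[0,0,0],1],[[-1,-0.53,0.5],[0,0,0],1],[[-1,-0.53,0.5],[0,0,0],1],[[-1,-0.53,0.5],[0,0,0],1],[[-1,-0.53,0.5],[0,0,0],1]]'

```text
time_s: 2.4
position: [0.5633, 0.1191, 0.2242]
tool_rot: [[-0.955, 0.298, 0.007], [0.298, 0.955, 0.001], [-0.006, 0.003, -1.0]]
ft_force: [0.2, 0.1, -0.0]
grip_width: 0.0855
```

```bash
python3 -c "
from h import *
go([.5735,.1085,.16],56.5)"
```

```text
shift units [-0.624 -0.362  3.212] rot deg [ 0.2   0.34 16.19] rot units [0.0016 0.0029 0.1349] jawyaw 72.69 pos [0.5633 0.1191 0.2242] q [  0.1  23.2  67.3   0.   89.1 -72.5] t 2.4
```

>>> move_arm --motion '[[[-0.62,-0.36,0.5],[0,0,0.05],1],[[0,0,0.7],[0,0,0.05],1],[[0,0,0.7],[0,0,0.035],1],[[0,0,0.7],[0,0,0],1],[[0,0,0.4],[0,0,0],1]]'

```text
time_s: 2.82
position: [0.5771, 0.103, 0.1598]
tool_rot: [[-0.823, 0.569, 0.007], [0.569, 0.823, -0.0], [-0.006, 0.003, -1.0]]
ft_force: [-0.7, -0.8, -1.3]
grip_width: 0.0853
```

```bash
python3 -c "
from h import *
go([.5735,.1085,.0695],56.5)
t=imaging.get_image('top'); s=imaging.get_image('side')
crop(t,190,160,160,120,5,'pics/tc1.png'); crop(s,250,150,160,120,5,'pics/sc1.png')"
```

```text
shift units [0.329 0.106 4.514] rot deg [ 0.2   0.32 -1.15] rot units [ 0.0016  0.0027 -0.0096] jawyaw 55.35 pos [0.5771 0.103  0.1598] q [ -1.4  26.8  72.2  -0.   80.7 -56.8] t 2.8167
```

View pics/sc1.png

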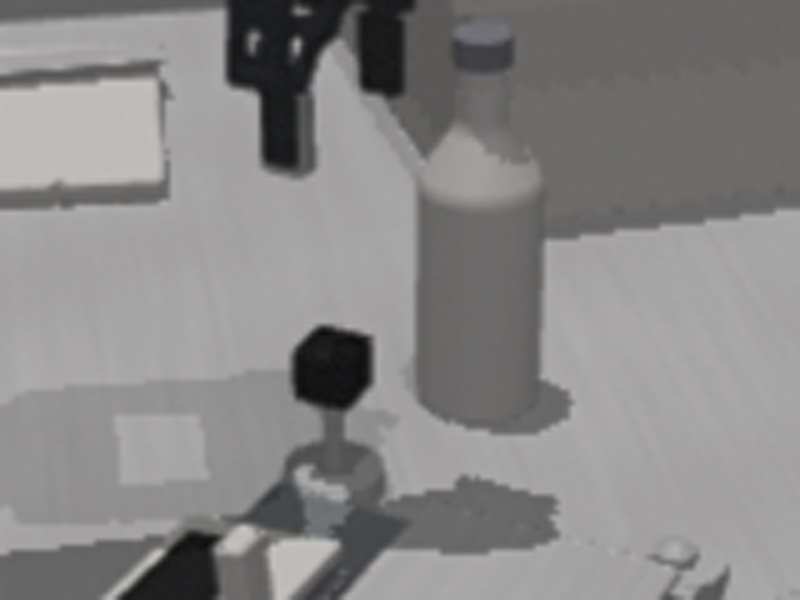

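>>> move_arm --motion '[[[0.33,0.1,0.5],[0.0016,0.0027,-0.0096],1],[[0,0,0.7],[0,0,0],1],[[0,0,0.7],[0,0,0],1],[[0,0,0.7],[0,0,0],1],[[0,0,0],[0,0,0],1]]'

```text
time_s: 3.33
position: [0.5732, 0.111, 0.109]
tool_rot: [[-0.839, 0.544, 0.005], [0.544, 0.839, 0.0], [-0.004, 0.003, -1.0]]
ft_force: [0.3, 0.4, -0.4]
grip_width: 0.0854
```

```bash
python3 -c "
from h import *
go([.5735,.1085,.0695],56.5)"
```

```text
shift units [-0.074 -0.105  1.973] rot deg [0.19 0.24 0.57] rot units [0.0016 0.002  0.0048] jawyaw 57.07 pos [0.5732 0.111  0.109 ] q [ -0.7  29.2  76.9   0.   73.6 -57.7] t 3.3333
```

>>> move_arm --motion '[[[-0.06,-0.08,0.5],[0.0015,0.002,0.004],1],[[0,0,0.5],[0,0,0],1],[[0,0,0.5],[0,0,0],1],[[0,0,0.4],[0,0,0],1],[[0,0,0],[0,0,0],1],[[0,0,0],[0,0,0],1]]'

```text
time_s: 3.83
position: [0.5741, 0.11, 0.0694]
tool_rot: [[-0.836, 0.548, 0.003], [0.548, 0.836, 0.0], [-0.002, 0.002, -1.0]]
ft_force: [0.2, -0.0, 0.4]
grip_width: 0.0854
```

```bash
python3 -c "
from h import *
go([.5735,.1085,.0695],56.5)
t=imaging.get_image('top'); s=imaging.get_image('side')
crop(t,190,160,160,120,5,'pics/tc2.png'); crop(s,250,150,160,120,5,'pics/sc2.png')"
```

```text
shift units [-0.013 -0.078 -0.003] rot deg [0.1  0.12 0.24] rot units [0.0008 0.001  0.002 ] jawyaw 56.74 pos [0.5741 0.11   0.0694] q [ -0.8  31.8  79.6   0.   68.5 -57.5] t 3.8333
```

View pics/sc2.png

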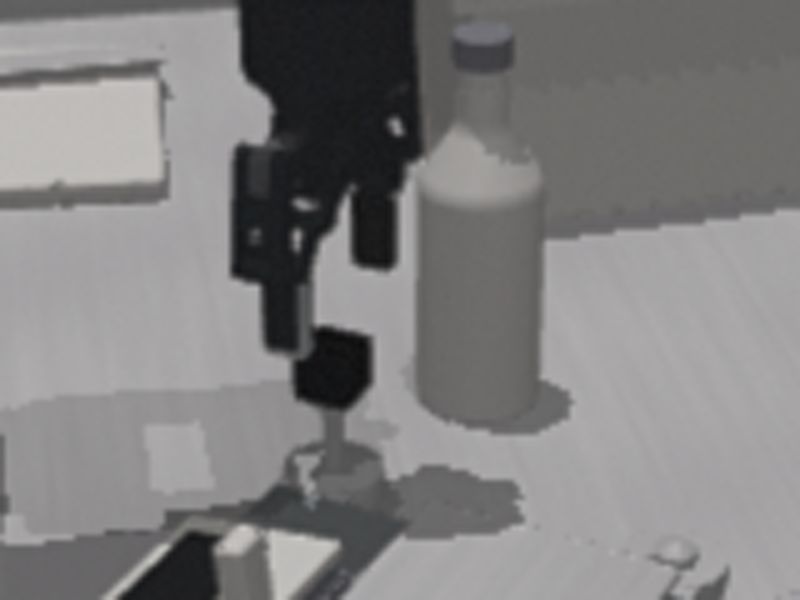

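>>> move_arm --motion '[[[0,-0.05,0.12],[0,0,0],0.2],[[0,0,0],[0,0,0],-0.1],[[0,0,0],[0,0,0],-0.3],[[0,0,0],[0,0,0],-1],[[0,0,0],[0,0,0],-1],[[0,0,0],[0,0,0],-1],[[0,0,0],[0,0,0],-1],[[0,0,0],[0,0,0],-1]]' --squeeze 40

```text
time_s: 4.6
position: [0.5747, 0.1089, 0.0691]
tool_rot: [[-0.836, 0.549, 0.007], [0.549, 0.836, 0.0], [-0.006, 0.004, -1.0]]
ft_force: [-0.4, -0.5, -0.3]
grip_width: 0.0001
```

```bash
python3 -c "
from h import *
go([.5735,.1085,.0695],56.5)
t=imaging.get_image('top'); s=imaging.get_image('side')
crop(t,190,160,160,120,5,'pics/tc3.png'); crop(s,250,150,160,120,5,'pics/sc3.png')"
```

```text
shift units [ 0.036 -0.05  -0.021] rot deg [0.23 0.33 0.23] rot units [0.0019 0.0027 0.0019] jawyaw 56.73 pos [0.5747 0.1089 0.0691] q [ -0.9  31.7  79.8   0.   68.1 -57.6] t 4.6
```

View pics/sc3.png

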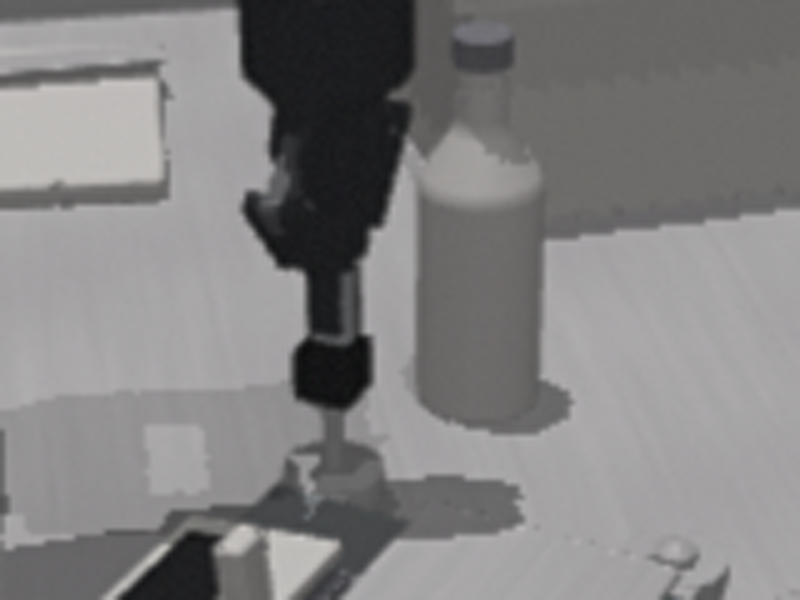

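```bash
python3 -c "
from h import *
t=imaging.get_image('top'); s=imaging.get_image('side');p=readout.observe()['position']
for d in(t,s): print(proj(d,[p,p+[0,0,.0187],[.574,.109,.088]]))
crop(t,190,160,160,120,5,'pics/tc3.png')"
```

```text
[[269.2122 238.0181]
 [268.0369 237.2459]
 [267.9788 237.5392]]
[[316.6865 230.1581]
 [316.5547 223.0538]
 [316.2768 222.9553]]
```

View pics/tc3.png

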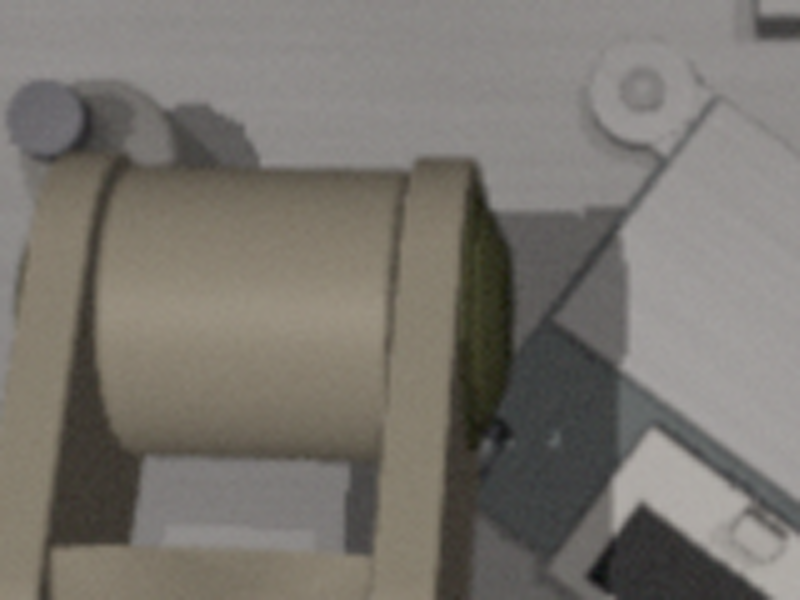

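```bash
python3 -c "
from h import *
t=imaging.get_image('top'); s=imaging.get_image('side')
print(proj(s,[[.167,.524,.195],[.167,.524,.208]]),proj(t,[[.167,.524,.195],[.167,.524,.208]]))
print(proj(s,[[.5771,.103,.1598],[.5771,.103,.173]]))
d=cv2.imread('pics/side0.png');cv2.imwrite('pics/s0g.png',cv2.resize(d[60:150,90:190],None,fx=6,fy=6))
crop(s,230,60,200,150,4,'pics/sc4.png')
"
```

```text
[[147.1289 128.5181]
 [146.2024 123.8737]] [[ 39.0598 447.0338]
 [ 34.9566 449.3978]]
[[317.5176 195.6045]
 [317.425  190.1565]]
```

View pics/s0g.png

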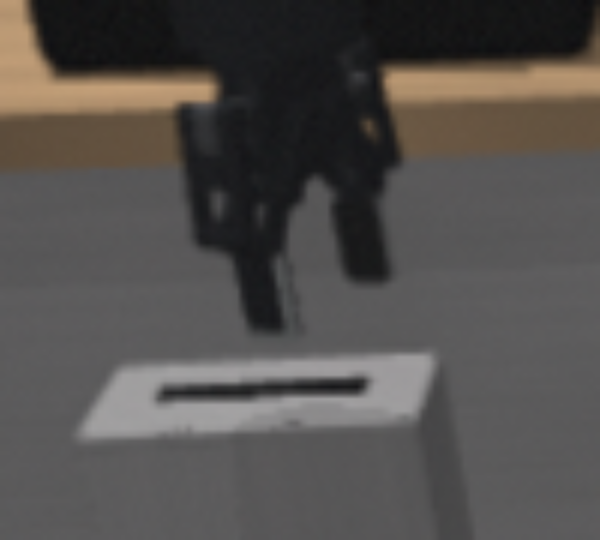

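View pics/sc4.png

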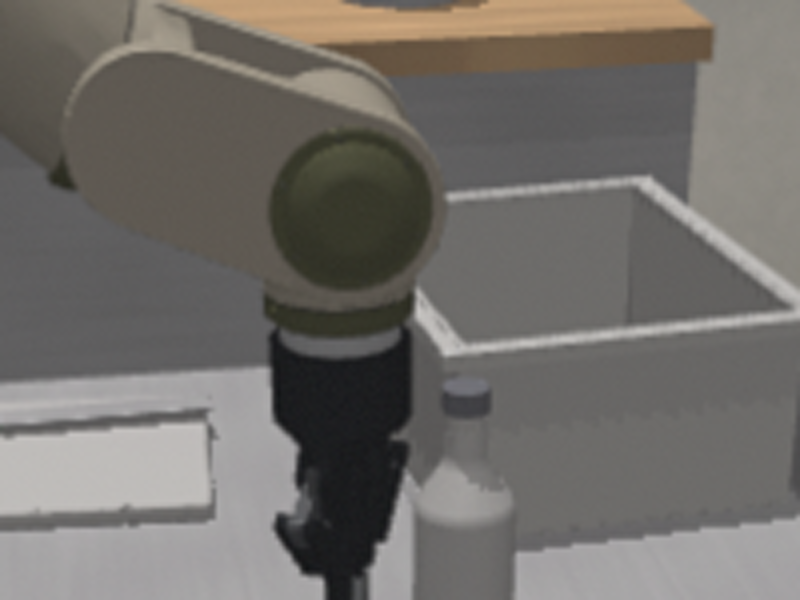

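```bash
python3 -c "
import cv2,numpy as np
d=cv2.imread('pics/top0.png');c=d[380:480,0:120];cv2.imwrite('pics/t0g.png',np.clip(cv2.resize(c,None,fx=6,fy=6,interpolation=cv2.INTER_CUBIC).astype(float)*2,0,255))
"
```

```text
[ WARN:0@0.088] global loadsave.cpp:1063 imwrite_ Unsupported depth image for selected encoder is fallbacked to CV_8U.
```

View pics/t0g.png

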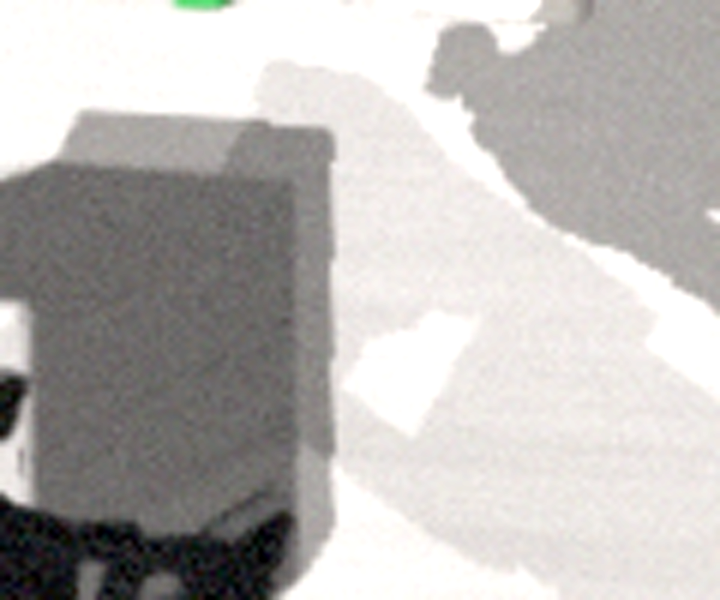

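```bash
python3 -c "
from h import *
t=imaging.get_image('top'); s=imaging.get_image('side')
for z in(.07,.1,.2,.25,.3,.35,.4): print(z,proj(s,[[.5747,.109,z]])[0],proj(t,[[.5747,.109,z]])[0])
print(tri(t,[(240,222)],s,[(317,112)]))
cv2.imwrite('pics/tfull5.png',t['img'])
"
```

```text
0.07 [316.707  229.7719] [269.1187 237.9429]
0.1 [316.4946 218.3077] [267.2054 236.6854]
0.2 [315.7399 177.7563] [259.8354 231.8405]
0.25 [315.3328 155.9967] [255.447  228.9547]
0.3 [314.9035 133.1329] [250.4629 225.6761]
0.35 [314.4497 109.0646] [244.7535 221.9193]
0.4 [313.9692  83.6778] [238.1489 217.5719]
(array([0.5783, 0.1176, 0.341 ]), [np.float64(0.002684657932885929), np.float64(0.002684657932886095)])
```

View pics/tfull5.png

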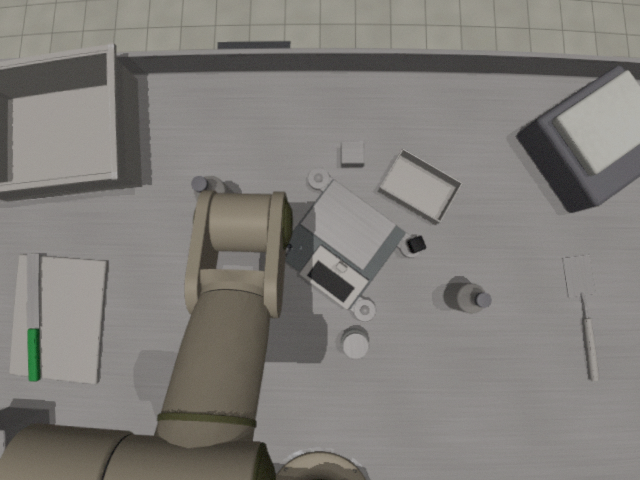

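>>> move_arm --motion '[[[0,0,-1],[0,0,0],-1],[[0,0,-1],[0,0,0],-1],[[0,0,-1],[0,0,0],-1],[[0,0,-1],[0,0,0],-1],[[0,0,-1],[0,0,0],-1],[[0,0,0],[-0.032,-0.048,0],-1],[[0,0,0],[-0.032,-0.048,0],-1],[[0,0,0],[-0.032,-0.048,0],-1],[[0,0,0],[-0.032,-0.048,0],-1],[[0,0,0],[-0.032,-0.048,0],-1],[[0,0,0],[-0.032,-0.048,0],-1],[[0,0,0],[0,0,0],-1]]'

```text
time_s: 6.0
position: [0.5734, 0.1087, 0.1757]
tool_rot: [[-0.631, 0.413, 0.657], [0.55, 0.835, 0.004], [-0.547, 0.364, -0.754]]
ft_force: [-0.6, 0.2, -0.6]
grip_width: 0.0001
```

```bash
python3 -c "
from h import *
go([.5735,.1085,.0695],56.5)
t=imaging.get_image('top'); s=imaging.get_image('side');S=readout.observe();p=S['position'];z=S['tool_rot'][:,2]
for d in(t,s): print(proj(d,[p,p-z*.03,p-z*.06]))
crop(t,180,150,160,120,5,'pics/tc6.png'); crop(s,240,110,160,120,5,'pics/sc6.png')"
```

```text
shift units [ 2.895 -1.939  4.006] rot deg [22.84 34.14  0.19] rot units [0.1903 0.2845 0.0016] jawyaw 63.7 pos [0.5734 0.1087 0.1757] q [ -1.5  12.7 105.7   3.6  20.6 -61.1] t 6.0
[[261.9241 231.8504]
 [259.9614 241.5178]
 [257.8868 251.7645]]
[[316.9121 186.9845]
 [307.7486 178.1271]
 [298.3381 169.0284]]
```

View pics/tc6.png

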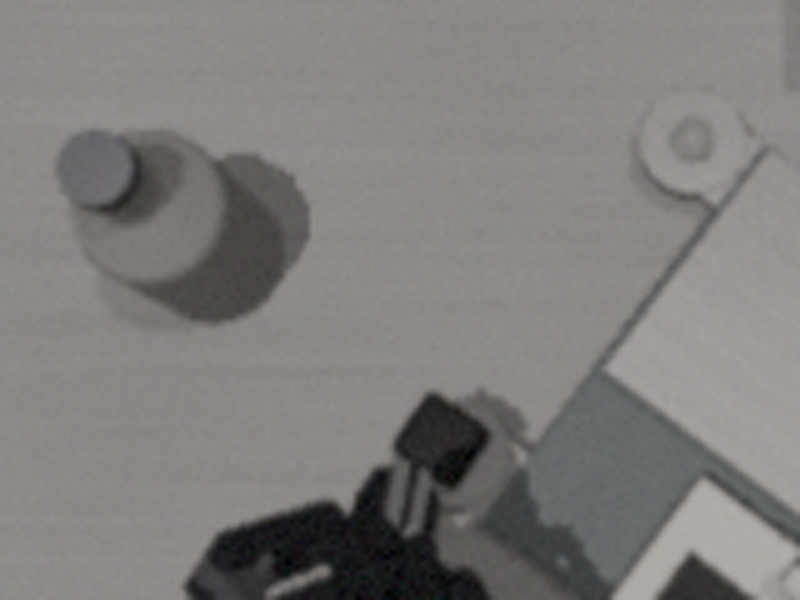

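View pics/sc6.png

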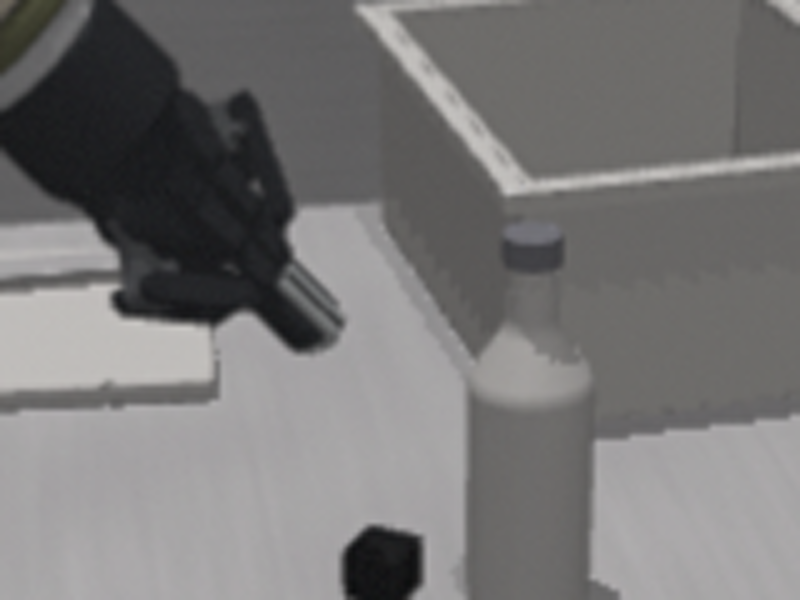

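```bash
python3 -c "
from h import *
t=imaging.get_image('top'); s=imaging.get_image('side');S=readout.observe();T=S['tool_rot'];p=S['position']
for a,b in (((263,242.4),(305,178)),((262.2,242.2),(304,177.5)),((263.5,242.5),(306,177.5))):
    q,e=tri(t,[a],s,[b]); print(q,e,T.T@(q-p))
"
```

```text
[0.553  0.1025 0.2042] [np.float64(0.0024062926548151908), np.float64(0.0024062926548151253)] [-0.0008 -0.0063 -0.0357]
[0.5521 0.1039 0.2049] [np.float64(0.0035351291757781413), np.float64(0.0035351291757784015)] [ 0.0001 -0.0052 -0.0368]
[0.5538 0.1013 0.2057] [np.float64(0.0012395336428811837), np.float64(0.0012395336428811365)] [-0.0028 -0.0064 -0.0363]
```

>>> move_arm --motion '[[[0,0,0],[0.032,0.048,0],1],[[0,0,0],[0.032,0.048,0],1],[[0,0,0],[0.032,0.048,0],1],[[0,0,0],[0.032,0.048,0],1],[[0,0,0],[0.032,0.048,0],1],[[0,0,0],[0.032,0.045,0],1],[[0,0,0],[0,0,0],1]]'

```text
time_s: 6.78
position: [0.5817, 0.107, 0.1845]
tool_rot: [[-0.834, 0.552, 0.002], [0.552, 0.834, -0.006], [-0.005, -0.004, -1.0]]
ft_force: [-0.4, -0.0, -0.2]
grip_width: 0.0833
```

```bash
python3 -c "
from h import *
go([.574,.109,.035],56.5)"
```

```text
shift units [ 0.417 -0.098  7.472] rot deg [-0.24  0.29 -0.03] rot units [-0.002   0.0024 -0.0003] jawyaw 56.47 pos [0.5817 0.107  0.1845] q [ -0.9  26.4  68.6  -0.4  84.9 -57.3] t 6.7833
```

>>> move_arm --motion '[[[0.35,-0.08,0.6],[-0.002,0.0024,0],1],[[0,0,0.8],[0,0,0],1],[[0,0,0.8],[0,0,0],1],[[0,0,0.8],[0,0,0],1],[[0,0,0],[0,0,0],1]]'

```text
time_s: 7.2
position: [0.5756, 0.1097, 0.121]
tool_rot: [[-0.833, 0.553, 0.006], [0.553, 0.833, 0.001], [-0.005, 0.004, -1.0]]
ft_force: [0.3, 0.2, -0.5]
grip_width: 0.0856
```

```bash
python3 -c "
from h import *
go([.574,.109,.035],56.5)"
```

```text
shift units [ 0.068 -0.09   4.3  ] rot deg [ 0.22  0.26 -0.11] rot units [ 0.0018  0.0022 -0.0009] jawyaw 56.39 pos [0.5756 0.1097 0.121 ] q [ -0.8  28.7  75.6   0.   75.3 -57.2] t 7.2
```

>>> move_arm --motion '[[[0.06,-0.08,0.6],[0.0015,0.002,0],1],[[0,0,0.7],[0,0,0],1],[[0,0,0.7],[0,0,0],1],[[0,0,0.7],[0,0,0],1],[[0,0,0.7],[0,0,0],1],[[0,0,0.5],[0,0,0],1],[[0,0,0],[0,0,0],1],[[0,0,0],[0,0,0],1]]'

```text
time_s: 7.87
position: [0.571, 0.11, 0.0446]
tool_rot: [[-0.833, 0.554, 0.01], [0.554, 0.833, 0.001], [-0.008, 0.007, -1.0]]
ft_force: [0.5, 0.9, 0.3]
grip_width: 0.0854
```

```bash
python3 -c "
from h import *
go([.574,.109,.035],56.5)
t=imaging.get_image('top'); s=imaging.get_image('side')
crop(t,190,160,160,120,5,'pics/tc7.png'); crop(s,250,150,160,120,5,'pics/sc7.png')"
```

```text
shift units [-0.148  0.037  0.484] rot deg [ 0.38  0.45 -0.13] rot units [ 0.0031  0.0037 -0.0011] jawyaw 56.37 pos [0.571  0.11   0.0446] q [ -0.8  33.   82.1   0.1  64.3 -57.2] t 7.8667
```

View pics/sc7.png

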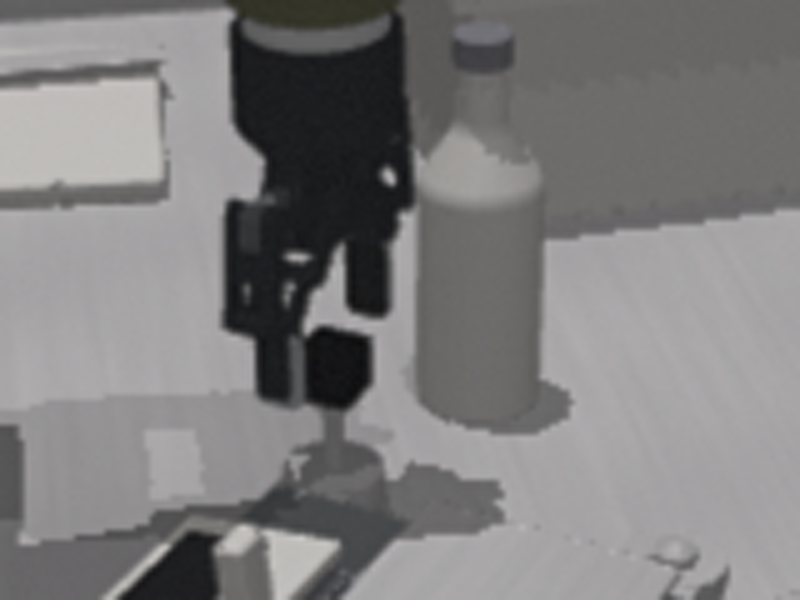

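>>> move_arm --motion '[[[-0.1,0.03,0.4],[0.003,0.0035,0],1],[[0,0,0.1],[0,0,0],1],[[0,0,0],[0,0,0],0.3],[[0,0,0],[0,0,0],0]]'

```text
time_s: 8.3
position: [0.5748, 0.1094, 0.0364]
tool_rot: [[-0.833, 0.554, 0.005], [0.554, 0.833, -0.0], [-0.004, 0.002, -1.0]]
ft_force: [-0.6, -0.0, -0.9]
grip_width: 0.0636
```

```bash
python3 -c "
from h import *
go([.574,.109,.035],56.5)"
```

```text
shift units [ 0.024 -0.038  0.07 ] rot deg [ 0.14  0.24 -0.13] rot units [ 0.0012  0.002  -0.0011] jawyaw 56.37 pos [0.5748 0.1094 0.0364] q [ -0.8  34.   81.7  -0.   64.  -57.2] t 8.3
```

>>> move_arm --motion '[[[0,0,0],[0,0,0],-1],[[0,0,0],[0,0,0],-1],[[0,0,0],[0,0,0],-1],[[0,0,0],[0,0,0],-1],[[0,0,0],[0,0,0],-1]]' --squeeze 40

```text
time_s: 8.72
position: [0.5748, 0.1092, 0.0367]
tool_rot: [[-0.833, 0.554, 0.005], [0.554, 0.833, -0.001], [-0.004, 0.002, -1.0]]
ft_force: [0.4, 0.1, -0.2]
grip_width: 0.029
```

```bash
python3 -c "
from h import *
go([.574,.109,.035],56.5); print(readout.observe()['ft_force'],readout.observe()['wrist_torque'])
t=imaging.get_image('top'); s=imaging.get_image('side')
crop(t,190,160,160,120,5,'pics/tc8.png'); crop(s,250,150,160,120,5,'pics/sc8.png')"
```

```text
shift units [ 0.03  -0.029  0.082] rot deg [ 0.13  0.26 -0.12] rot units [ 0.0011  0.0021 -0.001 ] jawyaw 56.38 pos [0.5748 0.1092 0.0367] q [ -0.8  34.   81.7  -0.   64.  -57.2] t 8.7167
[ 0.3798  0.086  -0.1976] [ 0.0476 -0.1526  0.1342]
```

View pics/sc8.png

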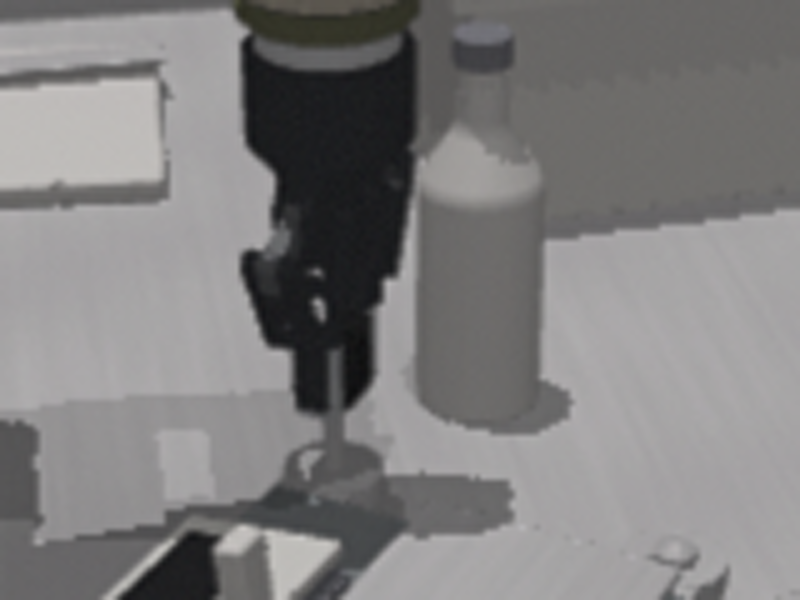

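>>> move_arm --motion '[[[0,0,0.01],[0,0,0.04],-1],[[0,0,0.01],[0,0,0.05],-1],[[0,0,0.01],[0,0,0.05],-1],[[0,0,0.01],[0,0,0.05],-1],[[0,0,0.01],[0,0,0.05],-1],[[0,0,0],[0,0,0],-1]]'

```text
time_s: 9.32
position: [0.5739, 0.1084, 0.0357]
tool_rot: [[-0.444, 0.896, 0.003], [0.896, 0.444, -0.003], [-0.004, 0.001, -1.0]]
ft_force: [-1.2, 0.4, -0.2]
grip_width: 0.0295
```

```bash
python3 -c "
from h import *
go([.5748,.1092,.0367-.0021],-36); print(readout.observe()['ft_force'],readout.observe()['wrist_torque'])"
```

```text
shift units [0.015 0.059 0.054] rot deg [ 0.18  0.15 62.36] rot units [0.0015 0.0012 0.5197] jawyaw 26.36 pos [0.5739 0.1084 0.0357] q [ -0.8  34.1  81.8  -0.2  63.9 -27.1] t 9.3167
[-1.1734  0.4189 -0.1533] [-0.0781  0.0917 -0.1724]
```

>>> move_arm --motion '[[[0,0.02,0.005],[0,0,0.05],-1],[[0,0,0.005],[0,0,0.05],-1],[[0,0,0.005],[0,0,0.05],-1],[[0,0,0.005],[0,0,0.05],-1],[[0,0,0.005],[0,0,0.05],-1],[[0,0,0.005],[0,0,0.05],-1],[[0,0,0.005],[0,0,0.05],-1],[[0,0,0.005],[0,0,0.05],-1],[[0,0,0.005],[0,0,0.05],-1],[[0,0,0.005],[0,0,0.04],-1],[[0,0,0],[0,0,0],-1]]'

```text
time_s: 10.23
position: [0.5715, 0.1087, 0.0342]
tool_rot: [[0.544, 0.839, -0.004], [0.839, -0.544, -0.004], [-0.006, -0.001, -1.0]]
ft_force: [-0.0, -0.6, 0.5]
grip_width: 0.0294
```

```bash
python3 -c "
from h import *
go([.5748,.1092,.0367-.0021],-36); print(readout.observe()['ft_force'],readout.observe()['wrist_torque'])
t=imaging.get_image('top'); s=imaging.get_image('side')
crop(t,240,160,200,150,4,'pics/tc9.png'); crop(s,240,180,200,150,4,'pics/sc9.png')"
```

```text
shift units [ 0.112  0.123 -0.021] rot deg [-0.07  0.32  3.07] rot units [-0.0006  0.0027  0.0255] jawyaw -32.93 pos [0.5715 0.1087 0.0342] q [-0.8 34.2 81.9 -0.3 64.1 32.3] t 10.2333
[-0.024  -0.5677  0.4732] [-0.1077  0.0743 -0.1244]
```

View pics/tc9.png

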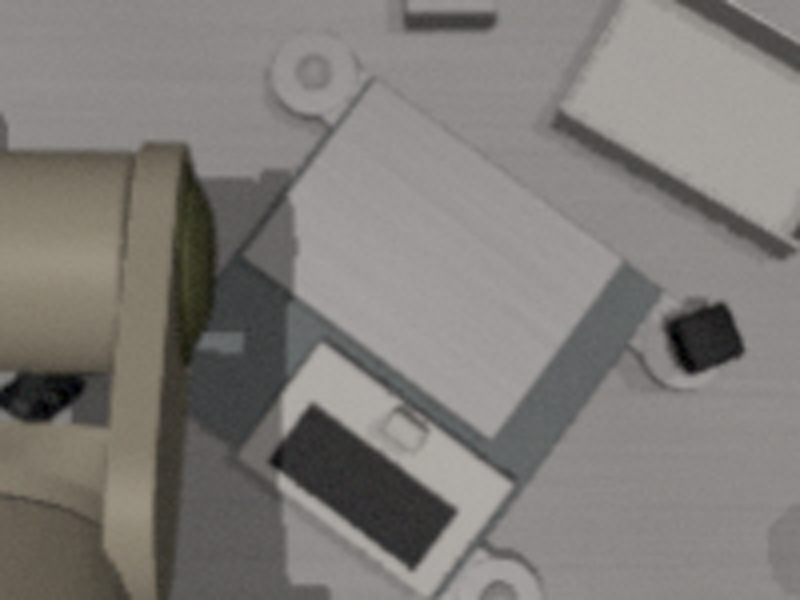

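View pics/sc9.png

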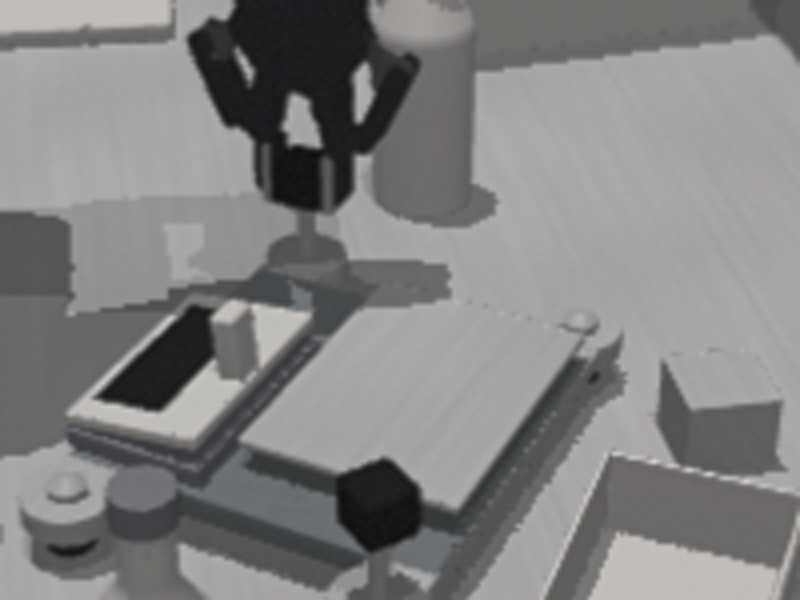

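```bash
cat > yaw.py <<'E'
from h import *
from scipy.ndimage import map_coordinates
t=imaging.get_image("top")
g=cv2.cvtColor(t["img"],cv2.COLOR_BGR2GRAY).astype(float)
def C(p): return np.array([240+p[0]/4-.375,160+p[1]/4-.375])
def fit(p,q,z):
    p,q=C(p),C(q);u=(q-p)/np.linalg.norm(q-p);n=np.array([-u[1],u[0]])
    o=np.arange(-3,3.01,.1);pts=[]
    for f in np.linspace(.1,.9,60):
        c=p+(q-p)*f; L=c[None]+o[:,None]*n
        v=map_coordinates(g,[L[:,1],L[:,0]],order=1); gr=np.abs(np.gradient(v)); gr[gr<gr.max()*.5]=0
        pts.append(c+n*(o*gr).sum()/gr.sum())
    w=onz(t,pts,z)[:,:2]; vx,vy,x0,y0=cv2.fitLine(w.astype(np.float32),cv2.DIST_HUBER,0,.001,.001).ravel()
    r=np.abs((w-[x0,y0])@[-vy,vx]); a=np.degrees(np.arctan2(vy,vx)); a=(a+36+45)%90-45-36
    print(round(a,2),"rms mm",round(1000*np.sqrt((r**2).mean()),2))
fit((378,84),(616,259),.054)
fit((255,263),(485,433),.054)
fit((492,438),(620,262),.054)
fit((325,342),(515,485),.056)
fit((238,455),(428,598),.056)
fit((515,485),(428,598),.056)
fit((520,485),(655,295),.036)
E
python3 yaw.py
```

```text
-36.15 rms mm 0.5
-36.18 rms mm 0.34
-36.17 rms mm 0.2
-36.34 rms mm 1.19
-36.43 rms mm 1.62
-35.63 rms mm 0.66
-35.6 rms mm 0.46
```

>>> move_arm --motion '[[[0,0,0],[0,0,0.026],-1],[[0,0,0],[0,0,0],-1],[[0,0,0],[0,0,0],-1]]'

```text
time_s: 10.63
position: [0.5714, 0.1087, 0.0342]
tool_rot: [[0.579, 0.815, -0.005], [0.815, -0.579, -0.004], [-0.006, -0.002, -1.0]]
ft_force: [0.6, -0.7, 0.3]
grip_width: 0.0293
```

```bash
python3 -c "
from h import *
go([.5748,.1092,.0367-.0021],-36.1); print(readout.observe()['ft_force'],readout.observe()['wrist_torque'])"
```

```text
shift units [ 0.118  0.122 -0.023] rot deg [-0.09  0.32  0.73] rot units [-0.0008  0.0027  0.006 ] jawyaw -35.37 pos [0.5714 0.1087 0.0342] q [-0.8 34.2 82.  -0.2 64.1 34.7] t 10.6333
[ 0.5507 -0.7044  0.2567] [-0.0118  0.1364 -0.1512]
```

>>> move_arm --motion '[[[0,0,0],[0,0,0.008],-1],[[0,0,0],[0,0,0],-1],[[0,0,0],[0,0,0],0],[[0,0,0],[0,0,0],1],[[0,0,0],[0,0,0],1],[[0,0,0],[0,0,0],1]]'

```text
time_s: 11.13
position: [0.5719, 0.1087, 0.0344]
tool_rot: [[0.588, 0.809, -0.003], [0.809, -0.588, -0.004], [-0.005, -0.001, -1.0]]
ft_force: [1.2, 0.7, -0.0]
grip_width: 0.076
```

```bash
python3 -c "
from h import *
go([.5748,.1092,.0367-.0021],-36.1); print(readout.observe()['ft_force'],readout.observe()['wrist_torque'])"; python3 yaw.py
```

```text
shift units [ 0.104  0.103 -0.009] rot deg [-0.03  0.27  0.1 ] rot units [-0.0002  0.0023  0.0008] jawyaw -36.0 pos [0.5719 0.1087 0.0344] q [-0.8 34.1 81.9 -0.2 64.1 35.3] t 11.1333
[ 1.2011  0.6994 -0.0422] [ 0.0073 -0.0063  0.0071]
-36.38 rms mm 0.52
-36.1 rms mm 0.31
-36.22 rms mm 0.15
-36.22 rms mm 1.49
-36.26 rms mm 1.83
-35.28 rms mm 0.52
-35.42 rms mm 0.48
```

>>> move_arm --motion '[[[0,0,-0.7],[0,0,0],1],[[0,0,-0.7],[0,0,0],1],[[0,0,-0.7],[0,0,0],1],[[0,0,-0.7],[0,0,-0.053],1],[[0,0,-0.7],[0,0,-0.053],1],[[0,0,-0.7],[0,0,-0.053],1],[[0,0,-0.7],[0,0,-0.053],1],[[0,0,-0.7],[0,0,-0.053],1],[[0,0,-0.7],[0,0,-0.053],1],[[0,0,0],[0,0,-0.053],1],[[0,0,0],[0,0,-0.053],1],[[0,0,0],[0,0,-0.053],1]]'

```text
time_s: 12.18
position: [0.572, 0.1092, 0.1671]
tool_rot: [[-0.405, 0.914, -0.003], [0.914, 0.405, -0.004], [-0.002, -0.004, -1.0]]
ft_force: [-0.4, 0.1, -1.0]
grip_width: 0.0855
```

```bash
python3 -c "
from h import *
go([.5635,-.192,.15],21.6)"
```

```text
shift units [-13.595  -6.487   0.91 ] rot deg [-0.23  0.12  2.29] rot units [-0.0019  0.001   0.0191] jawyaw 23.89 pos [0.572  0.1092 0.1671] q [ -0.7  26.4  71.6  -0.2  82.2 -24.6] t 12.1833
```

>>> move_arm --motion '[[[-1,-0.48,0],[0,0,0],1],[[-1,-0.48,0],[0,0,0],1],[[-1,-0.48,0],[0,0,0],1],[[-1,-0.48,0],[0,0,0],1],[[-1,-0.48,0],[0,0,0],1],[[-1,-0.48,0],[0,0,0],1],[[-1,-0.48,0],[0,0,0],1],[[-1,-0.48,0],[0,0,0],1],[[-1,-0.48,0],[0,0,0],1],[[-1,-0.48,0],[0,0,0],1],[[-1,-0.48,0],[0,0,0],1],[[-1,-0.48,0],[0,0,0.019],1]]'

```text
time_s: 13.18
position: [0.5657, -0.1644, 0.1689]
tool_rot: [[-0.384, 0.923, -0.001], [0.923, 0.384, -0.003], [-0.002, -0.002, -1.0]]
ft_force: [0.7, 0.6, -0.8]
grip_width: 0.085
```

```bash
python3 -c "
from h import *
go([.5635,-.192,.12],21.6)
t=imaging.get_image('top'); s=imaging.get_image('side')
crop(t,200,170,160,120,5,'pics/tc10.png');cv2.imwrite('pics/t10.png',t['img'])
m=(t['img'][200:280,240:300].max(axis=2)<40).astype(np.uint8)
c=max(cv2.findContours(m,0,1)[0],key=cv2.contourArea); print(cv2.minAreaRect(c))
"; python3 yaw.py
```

```text
shift units [-1.229 -0.626  2.448] rot deg [-0.09  0.13  0.98] rot units [-0.0008  0.0011  0.0082] jawyaw 22.58 pos [ 0.5657 -0.1644  0.1689] q [-27.6  26.8  70.5  -0.2  82.6 -50.2] t 13.1833
((26.041175842285156, 32.9352912902832), (5.7486572265625, 11.605780601501465), 77.47119140625)
-36.41 rms mm 1.19
-36.13 rms mm 0.18
-33.68 rms mm 0.86
-35.9 rms mm 1.63
-36.3 rms mm 1.44
-34.44 rms mm 0.97
-38.6 rms mm 2.31
```

View pics/tc10.png

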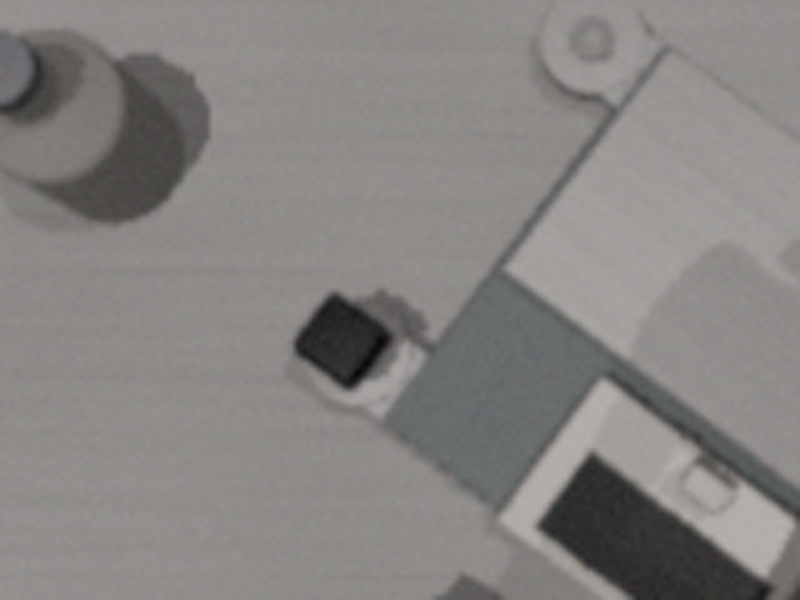

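>>> move_arm --motion '[[[-0.6,-0.3,0.3],[0,0,0.008],1],[[-0.6,-0.3,0.6],[0,0,0],1],[[0,0,0.7],[0,0,0],1],[[0,0,0.7],[0,0,0],1],[[0,0,0],[0,0,0],1]]'

```text
time_s: 13.75
position: [0.5632, -0.192, 0.1189]
tool_rot: [[-0.37, 0.929, -0.001], [0.929, 0.37, -0.002], [-0.002, -0.001, -1.0]]
ft_force: [0.4, 0.1, -2.1]
grip_width: 0.0851
```

```bash
python3 -c "
from h import *
go([.564,-.1925,.037],21.6)"
```

```text
shift units [-0.031  0.035  4.094] rot deg [-0.08  0.11  0.1 ] rot units [-0.0007  0.0009  0.0009] jawyaw 21.7 pos [ 0.5632 -0.192   0.1189] q [-30.1  29.8  74.   -0.1  76.2 -51.8] t 13.75
```

>>> move_arm --motion '[[[0,0,0.6],[0,0.001,0],1],[[0,0,0.7],[0,0,0],1],[[0,0,0.7],[0,0,0],1],[[0,0,0.4],[0,0,0],1],[[0,0,0],[0,0,0],1]]'

```text
time_s: 14.17
position: [0.563, -0.1922, 0.0683]
tool_rot: [[-0.373, 0.928, -0.002], [0.928, 0.373, 0.0], [0.001, -0.002, -1.0]]
ft_force: [-0.5, 0.1, -0.3]
grip_width: 0.0853
```

```bash
python3 -c "
from h import *
go([.564,-.1925,.037],21.6)
t=imaging.get_image('top'); s=imaging.get_image('side')
crop(s,270,230,160,120,5,'pics/sc11.png')"
```

```text
shift units [-0.035  0.046  1.564] rot deg [-0.11 -0.05  0.28] rot units [-0.0009 -0.0004  0.0024] jawyaw 21.88 pos [ 0.563  -0.1922  0.0683] q [-30.2  32.9  77.7  -0.1  69.6 -52.1] t 14.1667
```

View pics/sc11.png

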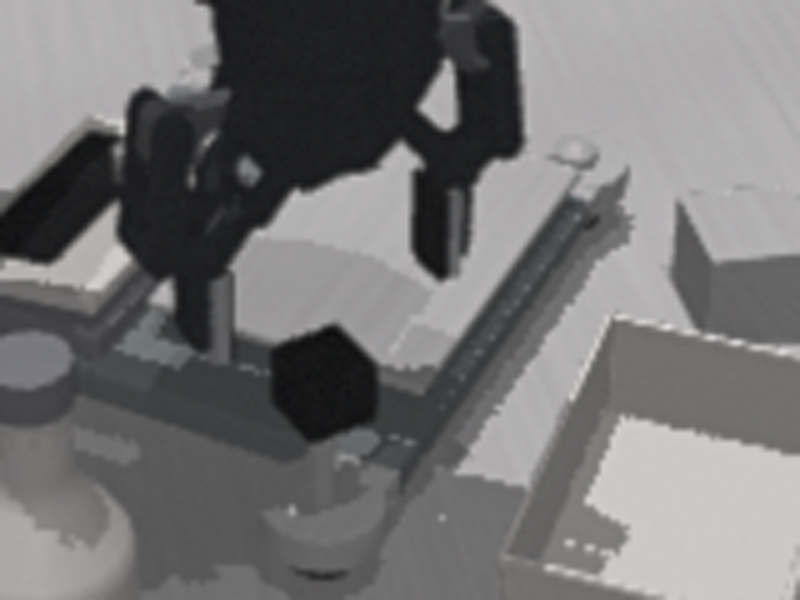

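>>> move_arm --motion '[[[-0.02,0.03,0.6],[0,0,0.002],1],[[0,0,0.6],[0,0,0],1],[[0,0,0.3],[0,0,0],0.5],[[0,0,0],[0,0,0],0],[[0,0,0],[0,0,0],-0.2]]'

```text
time_s: 14.68
position: [0.5671, -0.1941, 0.0441]
tool_rot: [[-0.37, 0.929, 0.008], [0.929, 0.37, -0.006], [-0.008, 0.005, -1.0]]
ft_force: [0.8, -0.7, 0.5]
grip_width: 0.0514
```

```bash
python3 -c "
from h import *
go([.564,-.1925,.037],21.6);print(readout.observe()['wrist_torque'])
s=imaging.get_image('side')
crop(s,270,230,160,120,5,'pics/sc12.png')"
```

```text
shift units [ 0.133 -0.117  0.351] rot deg [0.3  0.47 0.09] rot units [0.0025 0.0039 0.0007] jawyaw 21.69 pos [ 0.5671 -0.1941  0.0441] q [-30.2  34.6  79.   -0.1  65.9 -51.8] t 14.6833
[-0.013  -0.0348  0.0686]
```

View pics/sc12.png

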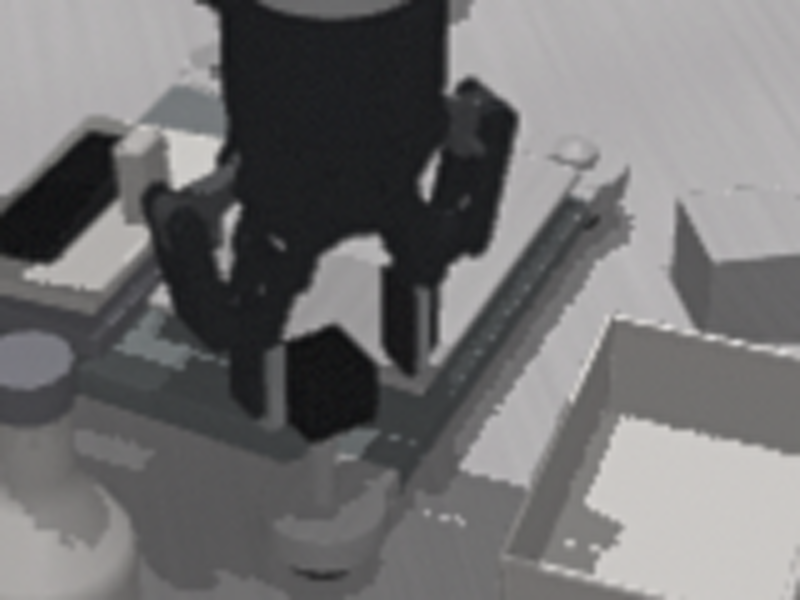

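>>> move_arm --motion '[[[0.1,-0.11,0.3],[0.0025,0.0039,0],-0.2],[[0,0,0.03],[0,0,0],-0.2],[[0,0,0],[0,0,0],-0.2]]'

```text
time_s: 14.98
position: [0.5649, -0.1934, 0.0387]
tool_rot: [[-0.37, 0.929, 0.002], [0.929, 0.37, -0.001], [-0.002, 0.001, -1.0]]
ft_force: [-0.1, 0.4, -0.4]
grip_width: 0.034
```

```bash
python3 -c "
from h import *
go([.564,-.1925,.037],21.6);print(readout.observe()['wrist_torque'])"
```

```text
shift units [ 0.057 -0.024  0.087] rot deg [0.07 0.09 0.1 ] rot units [0.0006 0.0008 0.0008] jawyaw 21.7 pos [ 0.5649 -0.1934  0.0387] q [-30.2  34.9  79.4   0.   65.6 -51.9] t 14.9833
[-0.0168  0.0425  0.0224]
```

>>> move_arm --motion '[[[0,0,0.04],[0,0,0],-0.3],[[0,0,0],[0,0,0],-1],[[0,0,0],[0,0,0],-1],[[0,0,0],[0,0,0],-1]]' --squeeze 40

```text
time_s: 15.32
position: [0.5638, -0.1938, 0.0388]
tool_rot: [[-0.37, 0.929, 0.0], [0.929, 0.37, -0.002], [-0.002, -0.001, -1.0]]
ft_force: [-0.2, -0.4, -0.7]
grip_width: 0.0295
```

```bash
python3 -c "
from h import *
go([.564,-.1925,.037],-126.1);print(readout.observe()['wrist_torque'])"
```

```text
shift units [0.06  0.032 0.091] rot deg [  0.11   0.09 147.81] rot units [0.001  0.0007 1.2318] jawyaw 21.71 pos [ 0.5638 -0.1938  0.0388] q [-30.3  34.9  79.5  -0.1  65.6 -52. ] t 15.3167
[ 0.0337 -0.0237  0.0354]
```

>>> move_arm --motion '[[[0,0,0.007],[0,0,0.05],-1],[[0,0,0.007],[0,0,0.05],-1],[[0,0,0.007],[0,0,0.05],-1],[[0,0,0.007],[0,0,0.05],-1],[[0,0,0.007],[0,0,0.05],-1],[[0,0,0.007],[0,0,0.05],-1],[[0,0,0.007],[0,0,0.05],-1],[[0,0,0.007],[0,0,0.05],-1],[[0,0,0.007],[0,0,0.05],-1],[[0,0,0.007],[0,0,0.05],-1],[[0,0,0.007],[0,0,0.05],-1],[[0,0,0],[0,0,0],-1]]'

```text
time_s: 16.32
position: [0.5612, -0.1933, 0.0386]
tool_rot: [[0.734, 0.679, -0.007], [0.679, -0.734, -0.004], [-0.008, -0.002, -1.0]]
ft_force: [-0.6, 0.1, 1.2]
grip_width: 0.0292
```

```bash
python3 -c "
from h import *
go([.5638,-.1938,.0355],-126.1);print(readout.observe()['wrist_torque'])"
```

```text
shift units [0.082 0.106 0.154] rot deg [ 0.19  0.45 78.9 ] rot units [0.0016 0.0037 0.6575] jawyaw -47.2 pos [ 0.5612 -0.1933  0.0386] q [-30.2  34.8  79.6  -0.4  65.8  17.1] t 16.3167
[-0.1816  0.2284 -0.1612]
```

>>> move_arm --motion '[[[0.04,0.05,0.04],[0.001,0.003,0.04],-1],[[0.02,0.04,0.03],[0,0,0.05],-1],[[0,0,0.015],[0,0,0.05],-1],[[0,0,0.015],[0,0,0.05],-1],[[0,0,0.015],[0,0,0.05],-1],[[0,0,0.015],[0,0,0.05],-1],[[0,0,0.015],[0,0,0.05],-1],[[0,0,0.015],[0,0,0.05],-1],[[0,0,0.015],[0,0,0.05],-1],[[0,0,0.01],[0,0,0.05],-1],[[0,0,0.01],[0,0,0.05],-1],[[0,0,0],[0,0,0],-1]]'

```text
time_s: 17.32
position: [0.5605, -0.1911, 0.0384]
tool_rot: [[0.925, -0.381, -0.01], [-0.381, -0.925, 0.004], [-0.011, 0.0, -1.0]]
ft_force: [-1.5, 0.0, -0.6]
grip_width: 0.029
```

```bash
python3 -c "
from h import *
go([.5638,-.1938,.0355],-126.1);print(readout.observe()['wrist_torque'])"
```

```text
shift units [0.205 0.062 0.145] rot deg [ 0.1   0.62 13.71] rot units [0.0008 0.0051 0.1142] jawyaw -112.39 pos [ 0.5605 -0.1911  0.0384] q [-30.2  34.9  79.6  -0.1  66.2  82.2] t 17.3167
[-0.1146  0.3254 -0.1399]
```

>>> move_arm --motion '[[[0.1,0.03,0.1],[0,0.005,0.045],-1],[[0.05,0.02,0.08],[0,0,0.045],-1],[[0,0,0],[0,0,0],-1],[[0,0,0],[0,0,0],-1]]'

```text
time_s: 17.65
position: [0.5616, -0.1912, 0.0382]
tool_rot: [[0.845, -0.535, -0.002], [-0.535, -0.845, 0.001], [-0.003, 0.0, -1.0]]
ft_force: [-0.4, -1.4, -1.8]
grip_width: 0.0289
```

```bash
python3 -c "
from h import *
go([.5638,-.1938,.0355],-126.1);print(readout.observe()['wrist_torque'])
t=imaging.get_image('top');crop(t,240,160,200,150,4,'pics/tc13.png')"; python3 yaw.py
```

```text
shift units [0.163 0.051 0.137] rot deg [0.01 0.16 3.77] rot units [0.0001 0.0013 0.0314] jawyaw -122.33 pos [ 0.5616 -0.1912  0.0382] q [-30.2  34.8  79.8   0.   65.6  92.1] t 17.65
[-0.3211  0.0138 -0.1856]
-35.95 rms mm 0.46
-36.12 rms mm 0.17
-34.28 rms mm 0.69
-36.15 rms mm 1.08
-36.25 rms mm 1.22
-30.5 rms mm 0.94
-37.77 rms mm 2.48
```

View pics/tc13.png

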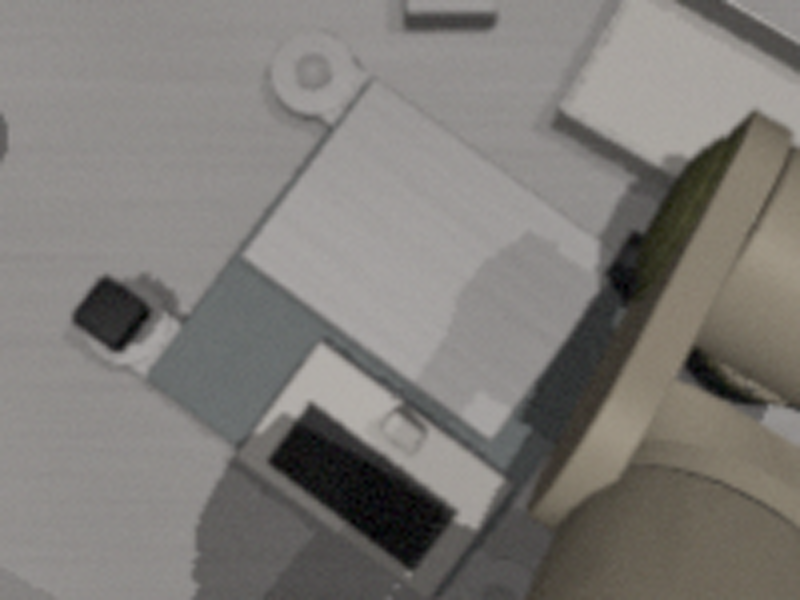

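>>> move_arm --motion '[[[0,0,0.05],[0,0,0.032],-1],[[0,0,0],[0,0,0],-1],[[0,0,0],[0,0,0],-1]]'

```text
time_s: 18.0
position: [0.5618, -0.1913, 0.0382]
tool_rot: [[0.81, -0.587, -0.002], [-0.587, -0.81, 0.001], [-0.002, 0.0, -1.0]]
ft_force: [-2.4, 0.3, 0.8]
grip_width: 0.0292
```

```bash
python3 -c "
from h import *
go([.5638,-.1938,.0355],-126.1);print(readout.observe()['wrist_torque'])"
```

```text
shift units [0.155 0.042 0.133] rot deg [0.01 0.14 0.19] rot units [0.0001 0.0012 0.0016] jawyaw -125.91 pos [ 0.5618 -0.1913  0.0382] q [-30.2  34.8  79.8   0.   65.6  95.7] t 18.0
[-0.0768  0.335  -0.1029]
```

Good; release and rise.

>>> move_arm --motion '[[[0,0,0],[0,0,0.002],-1],[[0,0,0],[0,0,0],0],[[0,0,0],[0,0,0],1],[[0,0,0],[0,0,0],1],[[0,0,0],[0,0,0],1],[[0,0,-0.6],[0,0,0],1],[[0,0,-0.7],[0,0,0],1],[[0,0,-0.7],[0,0,0],1],[[0,0,-0.7],[0,0,0],1],[[0,0,-0.7],[0,0,0],1],[[0,0,-0.7],[0,0,0],1],[[0,0,-0.7],[0,0,0],1]]'

```text
time_s: 19.0
position: [0.5624, -0.1916, 0.1336]
tool_rot: [[0.811, -0.584, -0.005], [-0.584, -0.811, 0.004], [-0.006, -0.001, -1.0]]
ft_force: [-0.0, -0.3, -0.2]
grip_width: 0.0855
```

```bash
python3 -c "
from h import *
go([.5638,-.1938,.0355],-126.1)
t=imaging.get_image('top');crop(t,240,160,200,150,4,'pics/tc14.png');s=imaging.get_image('side');crop(s,240,200,200,150,4,'pics/sc14.png')"
```

```text
shift units [0.151 0.051 4.905] rot deg [-0.06  0.36  0.34] rot units [-0.0005  0.003   0.0028] jawyaw -125.76 pos [ 0.5624 -0.1916  0.1336] q [-30.3  29.1  72.6   0.1  78.6  95.5] t 19.0
```

View pics/sc14.png

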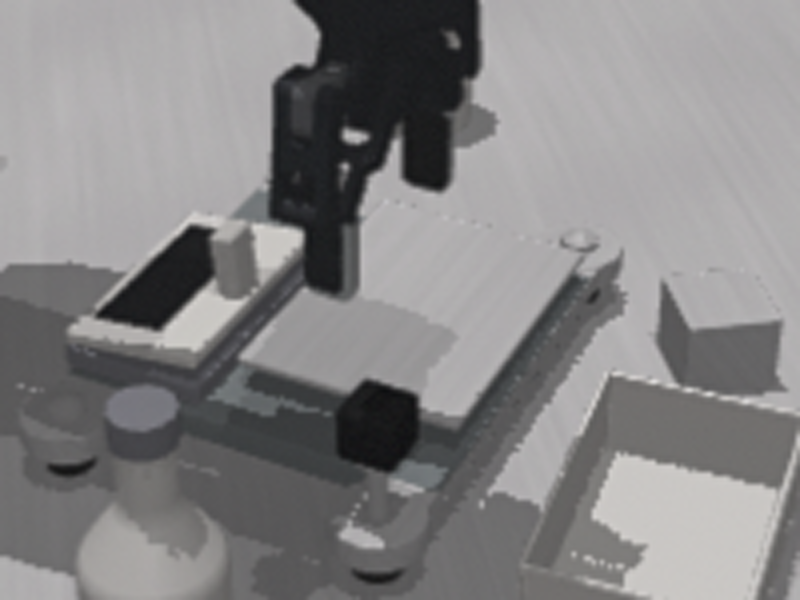

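```bash
cat >> h.py <<'E'
YS=np.radians(-36.1); XS=np.array([np.cos(YS),np.sin(YS),0]); YV=np.array([-np.sin(YS),np.cos(YS),0]); ZV=np.array([0,0,1.])
H=np.array([.4651,-.0037,.048])
def disp(theta,tilt,off=.0515,lift=0):
    th=np.radians(theta); t=np.radians(tilt)
    G=H+XS*(.066*np.cos(th)-.032*np.sin(th))+ZV*(.066*np.sin(th)+.032*np.cos(th)+lift)
    z=np.sin(t)*XS-np.cos(t)*ZV; y=-YV
    return G+off*z, np.c_[np.cross(y,z),y,z]
E
python3 - <<'E'
from h import *
t=imaging.get_image('top');s=imaging.get_image('side')
C=lambda L:[(240+x/4-.375,160+y/4-.375) for x,y in L]
S=lambda L:[(240+x/4-.375,200+y/4-.375) for x,y in L]
print(tri(t,C([(408,424)]),s,S([(230,232)])), H+.066*XS)
p,R=disp(0,0,lift=.08); print(p); go(p,R=R)
E
```

```text
(array([ 0.5159, -0.0413,  0.0963]), [np.float64(0.0020918063908735413), np.float64(0.002091806390873621)]) [ 0.5184 -0.0426  0.048 ]
[ 0.5184 -0.0426  0.1085]
shift units [-6.124 -4.762  1.243] rot deg [-0.05  0.37  0.33] rot units [-0.0005  0.0031  0.0027] jawyaw -125.77 pos [ 0.5622 -0.1916  0.1325] q [-30.3  29.2  72.7   0.1  78.5  95.5] t 19.2
```

View pics/tc14.png

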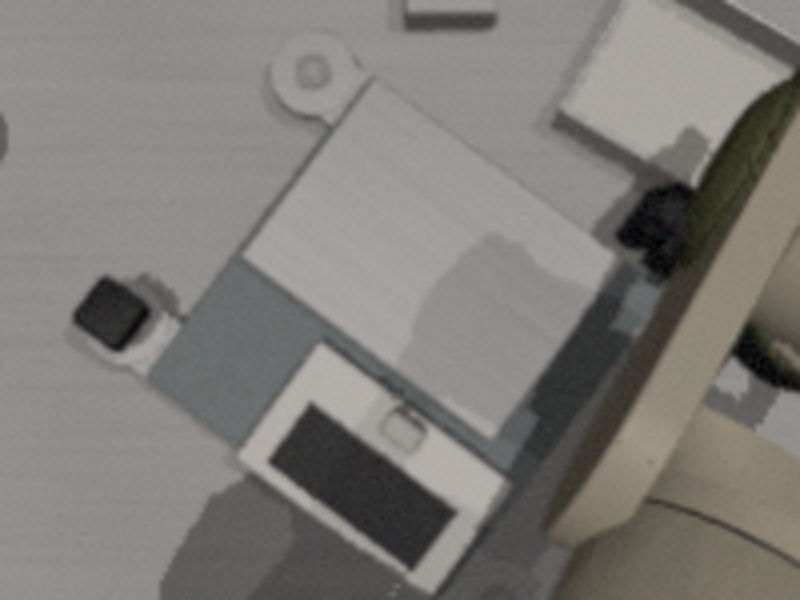

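>>> move_arm --motion '[[[-0.87,-0.68,0],[0,0.003,0.0027],1],[[-0.87,-0.68,0],[0,0,0],1],[[-0.87,-0.68,0],[0,0,0],1],[[-0.87,-0.68,0],[0,0,0],1],[[-0.87,-0.68,0.3],[0,0,0],1],[[-0.87,-0.68,0.3],[0,0,0],1],[[-0.87,-0.68,0.3],[0,0,0],1],[[0,0,0],[0,0,0],1]]'

```text
time_s: 19.87
position: [0.5134, -0.0366, 0.1035]
tool_rot: [[0.806, -0.592, -0.014], [-0.592, -0.806, 0.007], [-0.015, 0.003, -1.0]]
ft_force: [0.8, -0.0, -1.0]
grip_width: 0.0853
```

```bash
python3 - <<'E'
from h import *
p,R=disp(0,-8,lift=.002); go(p,R=R)
t=imaging.get_image('top');s=imaging.get_image('side');crop(s,220,180,160,120,5,'pics/sc15.png');cv2.imwrite('pics/t15.png',t['img'])
E
```

```text
shift units [0.074 0.084 3.626] rot deg [ 0.14 -7.13 -0.2 ] rot units [ 0.0012 -0.0594 -0.0017] jawyaw -126.29 pos [ 0.5134 -0.0366  0.1035] q [-17.3  23.8  87.7   0.1  69.4 108.9] t 19.8667
```

View pics/sc15.png

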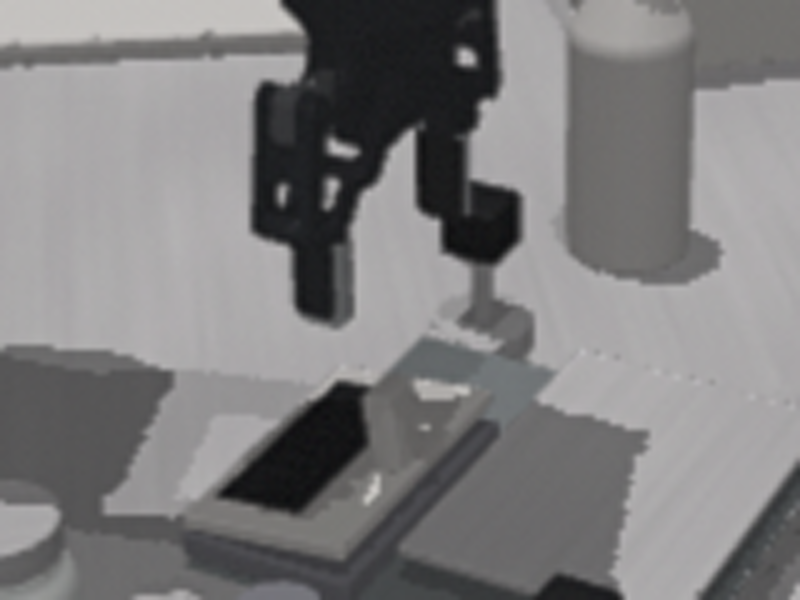

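View pics/t15.png

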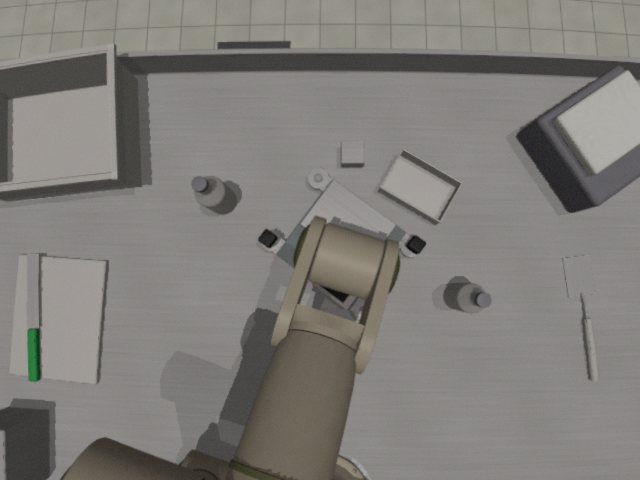

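>>> move_arm --motion '[[[0.07,0.08,0],[0.001,-0.057,-0.0017],1],[[0,0,0],[0,0,0],1]]'

```text
time_s: 20.13
position: [0.515, -0.0421, 0.1042]
tool_rot: [[0.8, -0.589, -0.11], [-0.584, -0.808, 0.08], [-0.136, 0.0, -0.991]]
ft_force: [-1.1, -0.4, -0.2]
grip_width: 0.0854
```

```bash
python3 - <<'E'
from h import *
p,R=disp(0,-8,lift=.002); go(p,R=R)
E
```

```text
shift units [ 0.294 -0.083  3.653] rot deg [ 0.02 -0.17 -0.02] rot units [ 0.0002 -0.0014 -0.0002] jawyaw -126.12 pos [ 0.515  -0.0421  0.1042] q [-19.1  26.8  82.7   2.3  78.  106.4] t 20.1333
```

>>> move_arm --motion '[[[0.25,-0.07,0.6],[0,0,0],1],[[0,0,0.6],[0,0,0],1],[[0,0,0.6],[0,0,0],1],[[0,0,0.5],[0,0,0],0.6],[[0,0,0],[0,0,0],0.4]]'

```text
time_s: 20.55
position: [0.5179, -0.0465, 0.0546]
tool_rot: [[0.797, -0.595, -0.104], [-0.59, -0.804, 0.077], [-0.129, 0.0, -0.992]]
ft_force: [-0.1, -0.6, -0.1]
grip_width: 0.0639
```

```bash
python3 - <<'E'
from h import *
p,R=disp(0,-8,lift=.002); go(p,R=R)
s=imaging.get_image('side');crop(s,220,180,160,120,5,'pics/sc16.png')
E
```

```text
shift units [-0.296 -0.172  1.228] rot deg [-0.04 -0.56 -0.4 ] rot units [-0.0003 -0.0047 -0.0033] jawyaw -126.5 pos [ 0.5179 -0.0465  0.0546] q [-19.5  30.4  86.    2.3  70.8 106.2] t 20.55
```

View pics/sc16.png

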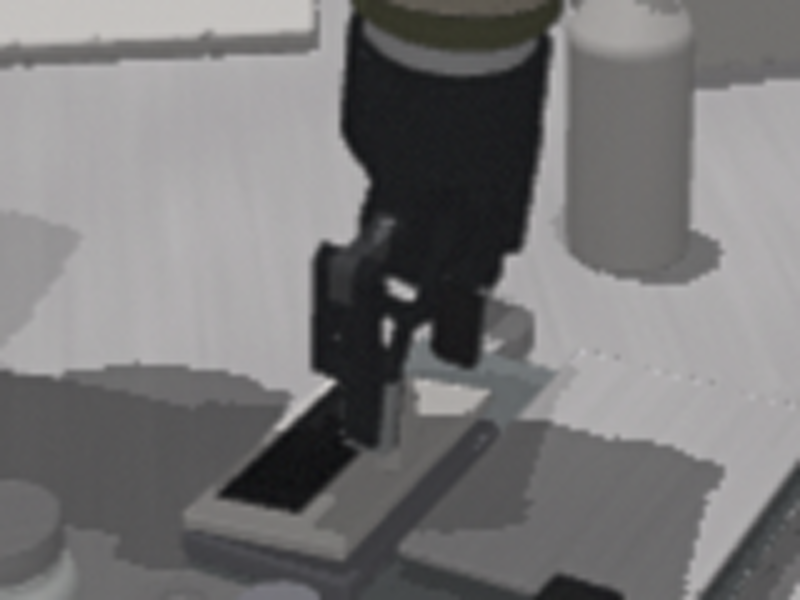

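>>> move_arm --motion '[[[-0.2,-0.13,0.5],[0,-0.004,-0.003],0.4],[[-0.06,0,0.45],[0,0,0],0.3],[[0,0,0],[0,0,0],0.1]]'

```text
time_s: 20.85
position: [0.5145, -0.041, 0.0369]
tool_rot: [[0.8, -0.591, -0.107], [-0.585, -0.807, 0.08], [-0.134, -0.002, -0.991]]
ft_force: [-0.6, -0.9, 0.1]
grip_width: 0.0474
```

```bash
python3 - <<'E'
from h import *
p,R=disp(0,-8,lift=.003); go(p,R=R)
s=imaging.get_image('side');crop(s,220,180,160,120,5,'pics/sc17.png')
E
```

```text
shift units [-0.119 -0.048  0.265] rot deg [-0.12 -0.32 -0.08] rot units [-0.001  -0.0027 -0.0006] jawyaw -126.19 pos [ 0.5145 -0.041   0.0369] q [-19.1  31.5  87.6   2.5  68.3 106. ] t 20.85
```

View pics/sc17.png

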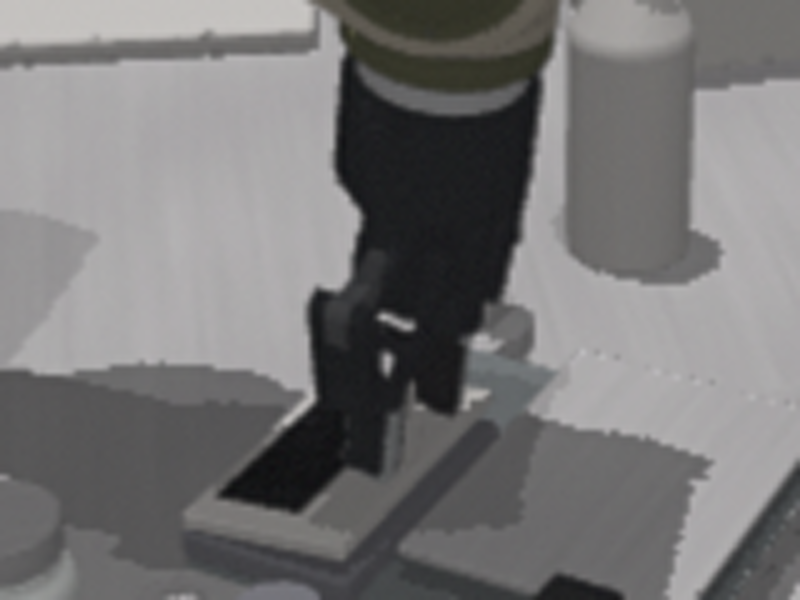

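>>> move_arm --motion '[[[-0.1,-0.04,0.12],[0,-0.002,0],-0.1],[[0,0,0.06],[0,0,0],-0.3],[[0,0,0],[0,0,0],-1],[[0,0,0],[0,0,0],-1],[[0,0,0],[0,0,0],-1],[[0,0,0],[0,0,0],-1]]' --squeeze 60

```text
time_s: 21.4
position: [0.5142, -0.0387, 0.0348]
tool_rot: [[0.8, -0.59, -0.107], [-0.584, -0.808, 0.082], [-0.135, -0.003, -0.991]]
ft_force: [0.5, 0.4, -1.2]
grip_width: 0.0208
```

```bash
python3 - <<'E'
from h import *
p,R=disp(0,-8,lift=.003); go(p,R=R)
print(readout.observe()['wrist_torque'])
s=imaging.get_image('side');crop(s,220,180,160,120,5,'pics/sc18.png')
# plan increments in the tool frame
th=np.linspace(0,40,9); P=[disp(a,-8+a*.95) for a in th]
for (p0,R0),(p1,R1) in zip(P,P[1:]): print((R0.T@(p1-p0)/.02).round(3), (Ro.from_matrix(R0.T@R1).as_rotvec(degrees=True)/120).round(4))
E
```

```text
shift units [-0.052  0.033  0.15 ] rot deg [-0.17 -0.24 -0.02] rot units [-0.0014 -0.002  -0.0001] jawyaw -126.14 pos [ 0.5142 -0.0387  0.0348] q [-18.9  31.6  87.8   2.6  68.  106.1] t 21.4
[-0.1182 -0.0177  0.0558]
[ 0.024  0.    -0.266] [-0.      0.0396  0.    ]
[ 0.022 -0.    -0.266] [ 0.      0.0396 -0.    ]
[ 0.021  0.    -0.265] [ 0.      0.0396 -0.    ]
[ 0.02   0.    -0.264] [-0.      0.0396  0.    ]
[ 0.019 -0.    -0.263] [-0.      0.0396 -0.    ]
[ 0.018 -0.    -0.262] [0.     0.0396 0.    ]
[ 0.017  0.    -0.261] [-0.      0.0396 -0.    ]
[ 0.016  0.    -0.261] [ 0.      0.0396 -0.    ]
```

View pics/sc18.png

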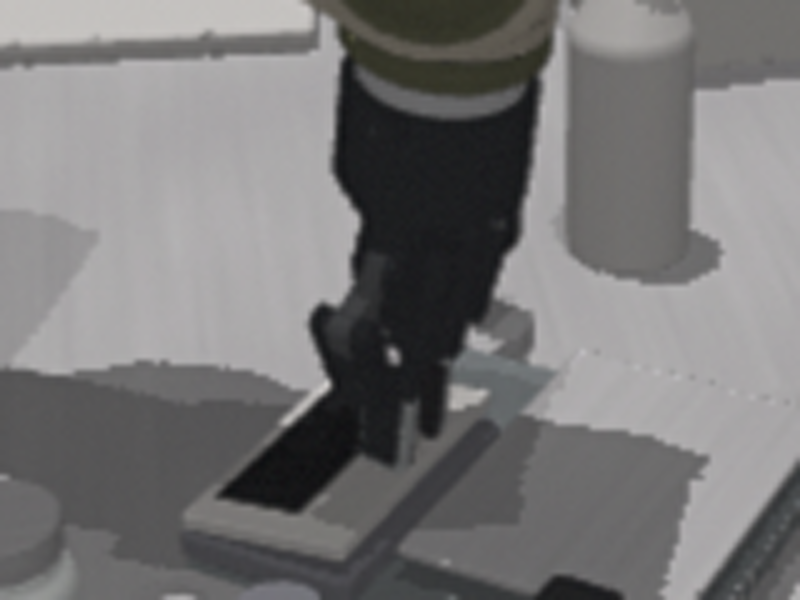

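>>> move_arm --motion '[[[0.012,0,-0.133],[0,0.02,0],-1],[[0.012,0,-0.133],[0,0.02,0],-1],[[0.012,0,-0.133],[0,0.02,0],-1],[[0.012,0,-0.133],[0,0.02,0],-1],[[0,0,0],[0,0,0],-1]]'

```text
time_s: 21.87
position: [0.5152, -0.0395, 0.0453]
tool_rot: [[0.807, -0.59, 0.031], [-0.59, -0.807, -0.019], [0.036, -0.003, -0.999]]
ft_force: [0.4, -0.6, 0.7]
grip_width: 0.0207
```

```bash
cat > dp.py <<'E'
from h import *
s=readout.observe()
# infer theta from grasp point
T=s["tool_rot"]; G=s["position"]-.0515*T[:,2]; v=G-H
x,z=v@XS,v@ZV
print("grasp in scale x,y,z mm",(1000*np.array([x,v@YV,z])).round(1),"r",round(1000*np.hypot(x,z),1),"theta",round(np.degrees(np.arctan2(z,x)-np.arctan2(.032,.066)),2),
"tilt",np.degrees(np.arctan2(T[:,2]@XS,-T[2,2])).round(2),"q",s["q"].round(1),"F",s["ft_force"].round(1),"M",s["wrist_torque"].round(2),"w",round(s["grip_width"],4))
E
python3 dp.py
```

```text
grasp in scale x,y,z mm [59.7  0.5 48.8] r 77.1 theta 13.38 tilt 2.06 q [-17.2  27.2  93.8  -0.6  57.  109.2] F [ 0.4 -0.6  0.7] M [-0.19  0.34  0.08] w 0.0207
```

>>> move_arm --motion '[[[0.012,0,-0.14],[0,0.021,0],-1],[[0.012,0,-0.14],[0,0.021,0],-1],[[0.012,0,-0.14],[0,0.021,0],-1],[[0.012,0,-0.14],[0,0.021,0],-1],[[0.012,0,-0.14],[0,0.021,0],-1],[[0.012,0,-0.14],[0,0.021,0],-1],[[0,0,0],[0,0,0],-1]]'

```text
time_s: 22.45
position: [0.5139, -0.0386, 0.0618]
tool_rot: [[0.77, -0.591, 0.24], [-0.565, -0.807, -0.172], [0.295, -0.003, -0.956]]
ft_force: [-2.7, 1.7, 5.2]
grip_width: 0.0206
```

```bash
python3 dp.py
```

```text
grasp in scale x,y,z mm [44.8  0.5 63. ] r 77.4 theta 28.71 tilt 17.16 q [-13.8  21.9 103.2 -10.   39.3 119.3] F [-2.7  1.7  5.2] M [0.01 0.62 0.1 ] w 0.0206
```

>>> move_arm --motion '[[[0.012,0,-0.14],[0,0.021,0],-1],[[0.012,0,-0.14],[0,0.021,0],-1],[[0.012,0,-0.14],[0,0.021,0],-1],[[0.012,0,-0.14],[0,0.021,0],-1],[[0.012,0,-0.14],[0,0.021,0],-1],[[0.012,0,-0.14],[0,0.021,0],-1],[[0,0,0],[0,0,0],-1],[[0,0,0],[0,0,0],-1]]'

```text
time_s: 23.12
position: [0.5101, -0.0363, 0.0767]
tool_rot: [[0.681, -0.596, 0.425], [-0.506, -0.803, -0.316], [0.529, 0.0, -0.848]]
ft_force: [-1.9, 3.2, 4.3]
grip_width: 0.0209
```

```bash
python3 dp.py;python3 - <<'E'
from h import *
t=imaging.get_image('top');s=imaging.get_image('side');crop(s,220,180,160,120,5,'pics/sc19.png');crop(t,240,160,200,150,4,'pics/tc19.png')
E
```

```text
grasp in scale x,y,z mm [28.3  0.5 72.4] r 77.8 theta 42.77 tilt 31.97 q [ -9.2  19.5 112.4 -37.5  23.6 148.8] F [-1.9  3.2  4.3] M [0.79 0.46 0.47] w 0.0209
```

View pics/sc19.png

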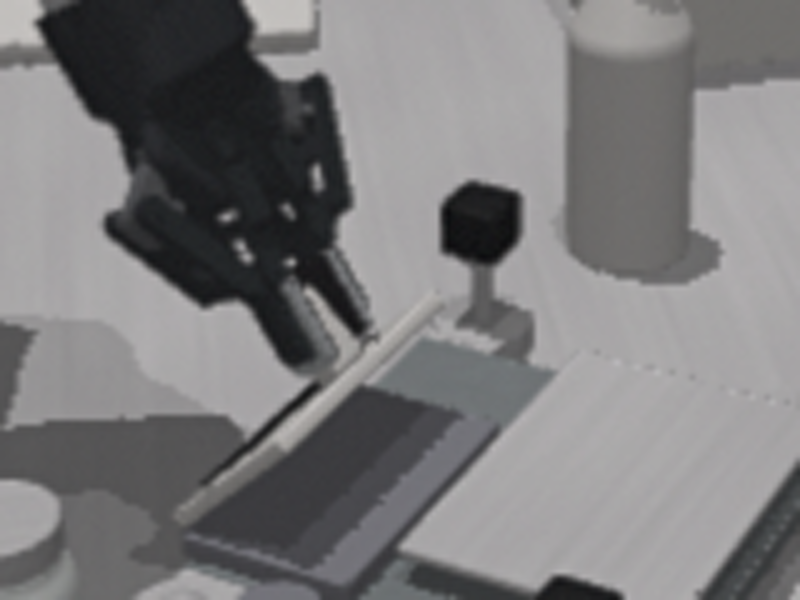

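>>> move_arm --motion '[[[0,0,0],[0,0,0],0],[[0,0,0],[0,0,0],0],[[0,0,0],[0,0,0],0],[[0,0,-0.4],[0,0,0],0],[[0,0,-0.5],[0,0,0],0],[[0,0,-0.5],[0,0,0],0]]'

```text
time_s: 23.72
position: [0.499, -0.03, 0.1001]
tool_rot: [[0.683, -0.602, 0.415], [-0.511, -0.799, -0.317], [0.522, 0.004, -0.853]]
ft_force: [0.9, -0.0, 0.2]
grip_width: 0.0429
```

```bash
python3 dp.py
```

```text
grasp in scale x,y,z mm [16.  -0.6 96. ] r 97.4 theta 54.68 tilt 31.46 q [ -8.4  16.1 111.5 -32.5  28.1 144.2] F [ 0.9 -0.   0.2] M [0.15 0.21 0.01] w 0.0429
```

>>> move_arm --motion '[[[0,0,-0.8],[0,0,0],0.5],[[0,0,-0.8],[0,0,0],0.5],[[0,0,-0.8],[0,0,0],0.5],[[-0.3,0,-0.8],[0,-0.04,0],0.5],[[-0.3,0,-0.8],[0,-0.04,0],0.5],[[-0.3,0,-0.8],[0,-0.04,0],0.5],[[0,-1,0],[0,-0.04,0],0.5],[[0,-1,0],[0,-0.04,0],0.5],[[0,-1,0],[0,-0.04,0],0.5],[[0,-1,0],[0,0,0],0.5],[[0,-1,0],[0,0,0],0.5]]'

```text
time_s: 24.63
position: [0.5033, 0.0988, 0.1891]
tool_rot: [[0.807, -0.591, 0.016], [-0.591, -0.807, 0.003], [0.011, -0.012, -1.0]]
ft_force: [0.0, 0.4, 0.2]
grip_width: 0.0642
```

```bash
python3 dp.py; python3 - <<'E'
from h import *
go([.3,.3,.25],54)
E
```

```text
grasp in scale x,y,z mm [-30.1 104.8 192.6] r 194.9 theta 73.01 tilt 0.63 q [ -2.3  17.9  81.5   0.2  79.7 123.9] F [0.  0.4 0.2] M [-0.09  0.01  0.  ] w 0.0642
shift units [-14.112  -2.144  -3.174] rot deg [ -0.99   1.07 179.77] rot units [-0.0082  0.0089  1.4981] jawyaw -126.22 pos [0.5033 0.0988 0.1891] q [ -2.3  17.9  81.5   0.2  79.7 123.9] t 24.6333
```

>>> move_arm --motion '[[[-0.5,-0.9,-0.3],[0,0,0],0.5],[[-0.8,-0.9,-0.3],[0,0,0],0.5],[[-0.9,-0.9,-0.3],[0,0,0],0.5],[[-0.9,-0.9,-0.3],[0,0,0],0.5],[[-0.9,-0.9,-0.3],[0,0,0],0.5],[[-0.9,-0.9,0],[0,0,0],0.5],[[-0.9,-0.9,0],[0,0,0],0.5],[[-0.9,-0.9,0],[0,0,0],0.5],[[-0.9,-0.9,0],[0,0,0],0.5],[[-0.9,-0.9,0],[0,0,0],0.5],[[0,0,0],[0,0,0],0.5]]'

```text
time_s: 25.55
position: [0.4656, 0.3625, 0.2289]
tool_rot: [[0.819, -0.574, 0.006], [-0.574, -0.818, 0.026], [-0.01, -0.024, -1.0]]
ft_force: [-0.0, -0.2, 0.5]
grip_width: 0.064
```

```bash
python3 - <<'E'
from h import *
t=imaging.get_image('top');s=imaging.get_image('side');cv2.imwrite('pics/t20.png',t['img']);crop(s,220,180,200,150,4,'pics/sc20.png');crop(t,240,160,200,150,4,'pics/tc20.png')
g=[]
for d,L in((t,((268,237),(416,244))),(s,((316,223),(334,306)))):
    for u,v in L: g.append(np.clip(cv2.resize(cv2.cvtColor(d['img'],6)[v-16:v+16,u-16:u+16],None,fx=6,fy=6,interpolation=2).astype(float)*2.5,0,255).astype(np.uint8))
cv2.imwrite('pics/kn20.png',np.hstack(g))
print(readout.observe()['position'])
E
python3 yaw.py
```

```text
[0.4666 0.3595 0.2288]
-36.05 rms mm 0.49
-36.1 rms mm 0.18
-36.12 rms mm 0.18
-36.17 rms mm 0.49
-36.09 rms mm 0.48
-36.4 rms mm 0.76
-35.63 rms mm 0.68
```

View pics/tc20.png

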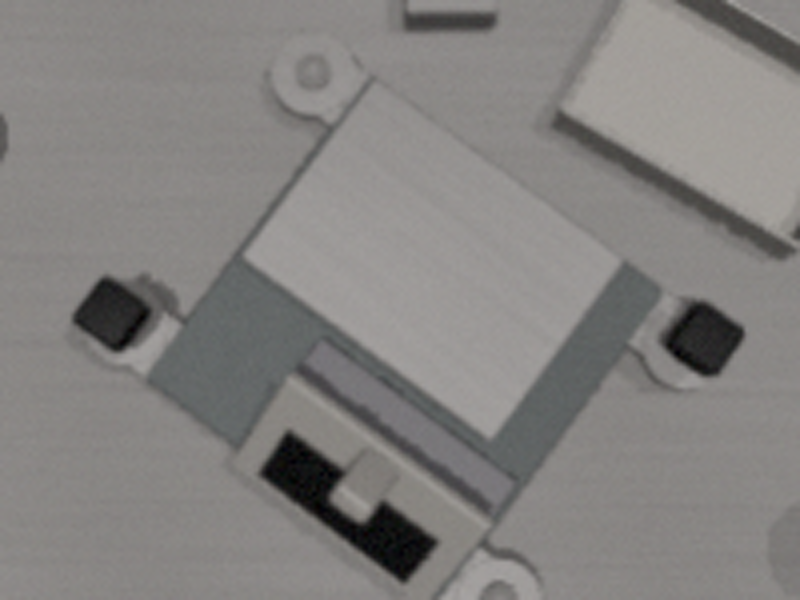

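View pics/sc20.png

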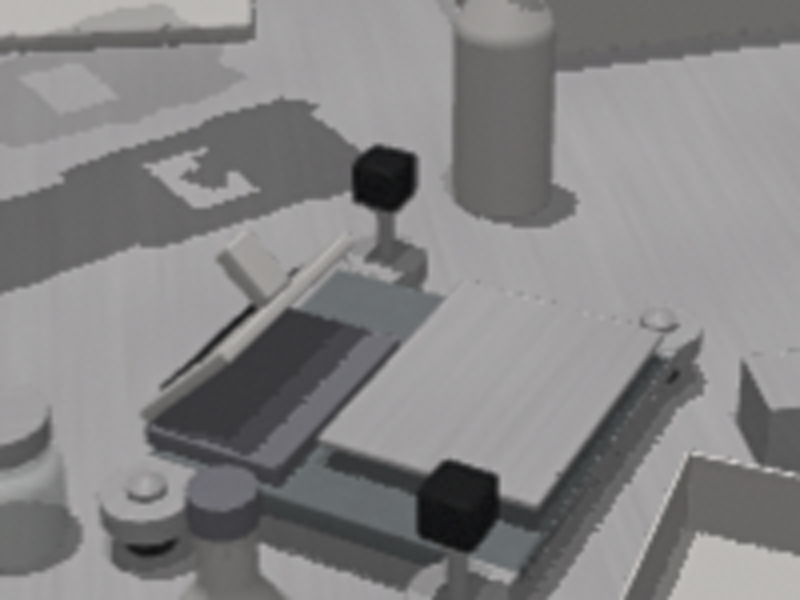

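View pics/kn20.png

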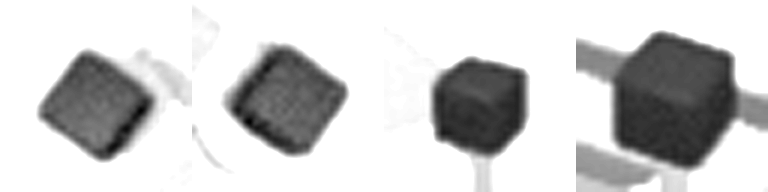

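View pics/t20.png

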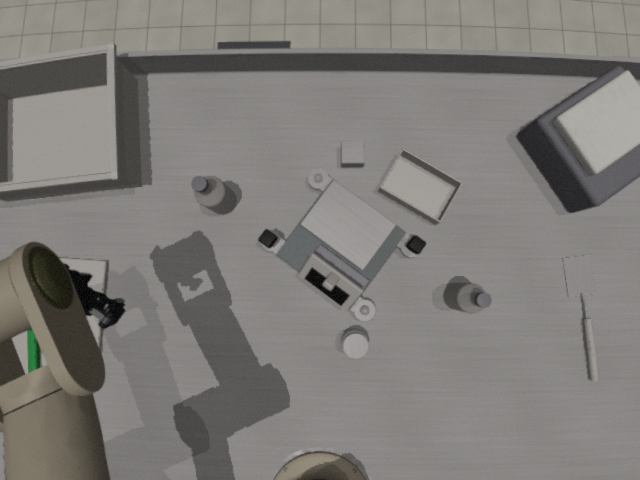

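```bash
sed -i 's/^fit(/#fit(/' yaw.py; cat yaw.py > k.py; cat >> k.py <<'E'
s=imaging.get_image('side')
print("A");fit((103,278),(75,318),.1);fit((76,318),(121,349),.1)
print("B");fit((706,303),(744,334),.1);fit((744,336),(713,376),.1)
def cen(d,x,y):
    m=(d['img'][y-16:y+16,x-16:x+16].max(axis=2)<40).astype(np.uint8)
    c,l,st,ce=cv2.connectedComponentsWithStats(m); i=1+st[1:,4].argmax(); return ce[i]+[x-16,y-16]
for a,b in(((268,237),(316,223)),((416,244),(334,306))): print(tri(t,[cen(t,*a)],s,[cen(s,*b)]))
# display far corners (right one): top, side ; panel top edges
S=lambda p:[(220+p[0]/4-.375,180+p[1]/4-.375)]
T=lambda p:[(240+p[0]/4-.375,160+p[1]/4-.375)]
for n,a,b in(("left far",(295,377),(350,237)),("left near",(235,458),(148,412))):
    pass
for n,a,b in(("far-left",(294,377),(352,238)),("tab end",(356,503),(242,236))):
    q,e=tri(t,T(a),s,S(b)); v=q-H; print(n,q,e,"x,z",v@XS,v@ZV)
E
python3 k.py
```

```text
A
-36.55 rms mm 0.15
-36.05 rms mm 0.21
B
-35.45 rms mm 0.21
-34.85 rms mm 0.2
(array([0.5737, 0.107 , 0.0859]), [np.float64(0.002070077695112281), np.float64(0.002070077695112361)])
(array([ 0.5635, -0.1916,  0.0837]), [np.float64(0.0006369089329850173), np.float64(0.0006369089329850215)])
far-left [0.5416 0.0157 0.1031] [np.float64(0.0008971785606911482), np.float64(0.0008971785606909259)] x,z 0.05036502790457186 0.05510422804605608
tab end [ 0.4811 -0.0159  0.129 ] [np.float64(0.0023250837589660696), np.float64(0.002325083758966101)] x,z 0.020070344970909107 0.08095837107771427
```

```bash
python3 -c "
from rig import job,readout
s=readout.observe(); print(s['time_s'],s['ft_force']); print(job.close_job())"
```

```text
25.8 [ 0.04117384  0.34582501 -0.12949773]
the job is handed in; nothing more can be done
None
```

I handed the job in at 25.8 s, with both knobs turned to their zero mark and the display tilted to about 40 degrees. I did not measure foot forces or base tilt. That the scale stands level on all four feet is inferred from the knob angles alone.

**What I did**
- **Knob a:** turned about 92° clockwise.
- **Knob b:** turned about 148° clockwise.
- **Display:** lifted by its tab to about 40°, then released. The arm finished clear of everything.

**Last checks**

| Item | Result | Target |
|---|---|---|
| Scale direction | about -36.1°, unchanged from the start | not moved |
| Knob a sides | about 0.2° off parallel with the scale | parallel |
| Knob b sides | about 0.9° off, roughly 0.02 mm of foot height | parallel |
| Display tilt | 39–40° from the arm pose, about 42° from the cameras | 34–46° |
| Bottles, jar, weight and tray | same places in the before and after pictures | not moved |

**What disagreed**
- **Fingertips:** the real fingertips sat about 32 mm behind the reported tool point. My first close on knob a therefore shut on air just above it, touching nothing. I measured the offset in two views and corrected for it in every later grasp.
- **Knob b height:** the gripper did not sink with knob b as I commanded, so that corner may have been held up slightly until I let go.
- **Knob heights in the pictures:** the two final values differed by about 2 mm (86 and 84 mm), which is within camera error.

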